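# Dump spent putty tubes into the waste chest with its tipping tray

## Robot

A 6-joint arm with a two-finger parallel gripper is mounted at the origin on a cart in front of the work surface, level with it; the furniture and walls round the work are solid. World frame = base frame: x ahead of the robot, y to its left, z up, the work surface at z = 0. Lengths are in mm, angles in rad, forces in N, time in s.
With the tool pointing down it reaches from about 375 to 925 mm from the base axis. Payload 5.7 kg.
Tool frame: the origin (TCP) lies on the centre line of the jaws, within the pads' length; the fingertips stand 17 mm ahead of it and the grasp point (between the pads) lies 2 mm behind it; x points along the fingers, z is the direction in which the jaws open and shut, and the axes are right-handed (so a half turn about x gives the same grasp; the last joint's range is limited). The gripper opens to 88 mm and grips with 3 to 60 N. Pads are 20 mm wide; open, the fingers measure 115 mm over their backs; the gripper's body (75 mm by 178 mm) begins 61 mm behind the grasp point.
Start: joints at [1.154, 0.359, 1.51, -0, 1.272, -0.115], TCP at [178.337, 572.853, 239.623] pointing down, gripper open.
Joint ranges: [-2.97, 2.97], [-1.01, 2.36], [0.21, 2.38], [-0.96, 4.11], [0.2, 2.71], [-2.98, 2.98]. Speed limits (rad/s): [2.39, 2.39, 3.14, 3.14, 3.14, 3.14].

## Interface

Orientations are given as a unit quaternion [x, y, z, w].
In Python, from bench import status, optics, ticket, masks_of, mark_of gives the robot as it stands.
- The arm moves only by the tool step_arm, never from a script. Its argument "motion" is a list of rows, each a list of 3 entries, a list of its own where there are three numbers: the opening, from 0 (shut) to 1 (fully open), then the shift along the tool's x, y, z in cm, then the turn, a rotation vector about the tool's x, y, z in rad. In form: [[fingers, [dx, dy, dz], [ax, ay, az]], ...]. A call has 1 to 10 rows; each row is the pose to reach, as a shift and turn from the pose commanded when the call began, along the tool's axes at that moment; what a row does not reach only later rows make up. A row lasts 1/10 s, in which the tool goes at most 50 mm and 8.59 degrees, less where a joint would pass 70% of its speed; a pose out of reach is approached as far as the arm can. A call with a gripper value outside its range is refused whole. The fingers move at their own pace and stop on an object; "force" is the grip in N (left out, the last holds). Time passes only in rows, so rows that repeat a pose let the fingers close. It gives the time, the measured TCP pose, the force and the opening at its end, in the units of the state.
- status.get_state(): the state, without advancing time (a new reading comes with each control period).
- optics.read_camera(name): name is "scene" or "top" or "wrist"; returns a dict with "pixels" (400x640x3 uint8, red, green, blue), "intrinsics" (3x3 intrinsics, pixels), "R" (3x3) and "t" (3): a world point X has camera coordinates R X + t; the wrist camera has in their place "mount" (4x4, takes a point from camera to tool coordinates, whose origin is the TCP and whose axes are the tool frame's). Camera axes: x right, y down, z forward; pixel columns grow to the right and rows downward; lengths in mm; the calibration is good to about 2 mm. The wrist camera is an equidistant fisheye: a pixel r from the principal point sees the ray r / f radians off the axis. A picture is of the moment at which its call begins: read the wrist's pose just before it. There is no depth.
- ticket.close_job(): hands the job in, once; it reports no verdict.
Trained networks look in a picture, given as the dict that the camera call returned (one of the last four; its "shot" number tells which), for a name from the list of things; names that differ only in an ending like _2 or _b are one class to them, and where a whole thing is asked for, a point or a joint stands for the part that bears it (a point fixed in the world has none). Each returns a list of dicts, best first, with "conf" (0 to 1); they miss things now and then, are a little off and sometimes report something else, mostly with a low value. They report only what shows in the picture. A call takes as long as a camera call.
- masks_of(label, picture): "pixels" (400x640 bool, what is visible of it) and "bbox" ([centre column, centre row, width, height] in pixels, round what is visible of it).
- mark_of(label, picture): "point" ([column, row] in pixels: a listed point, or the origin of a listed thing).
The state is a dict: "time": time; "q": joint angles; "dq": joint speeds; "joint_efforts": joint torques, N m; "position": TCP position; "eef_rot": TCP orientation; "contact_force": force on the tool from outside, world axes, zero at the start; "ft_torque": the same for the moment, N m; "grip_width": opening from 0.0 (shut) to 1.0 (fully open).
Only numpy, scipy, OpenCV 4.12 (cv2) and the standard library are available. Lean on these libraries where they do the work, as an engineer would, in place of code of your own. Each camera call takes 0.05 s, during which the arm holds its last target. There are 200 camera calls.

## Task

Clear away the spent putty tubes: lift the lid of the grey waste chest until its struts hold it open, and lay every putty tube in the tipping tray on the chest's side. Then push the tray over past its catch to tip all the tubes at once into the chest, let it swing back down onto its catch, and finally shut the lid and press it down until it snaps fully home. Do not disturb the navy tin or the roll of tape.

Things in the scene. Friction and masses are not known exactly. Their poses are not given: they have to be found in the camera images.
- tube_1: spent putty tube, rigid, lying flat: 122 mm long (y, screw cap at the -y end), up to 40 mm wide at the crimp (x), about 29 mm wide where gripped at mid length, 20 mm thick (z), under 100 g; origin at the centre of its underside. Two to four of tube_1 to tube_4 are there; an absent one reads None from the start
- tube_2: spent putty tube, rigid, lying flat: 122 mm long (y, screw cap at the -y end), up to 40 mm wide at the crimp (x), about 29 mm wide where gripped at mid length, 20 mm thick (z), under 100 g; origin at the centre of its underside. Two to four of tube_1 to tube_4 are there; an absent one reads None from the start
- tube_3: spent putty tube, rigid, lying flat: 122 mm long (y, screw cap at the -y end), up to 40 mm wide at the crimp (x), about 29 mm wide where gripped at mid length, 20 mm thick (z), under 100 g; origin at the centre of its underside. Two to four of tube_1 to tube_4 are there; an absent one reads None from the start
- tube_4: spent putty tube, rigid, lying flat: 122 mm long (y, screw cap at the -y end), up to 40 mm wide at the crimp (x), about 29 mm wide where gripped at mid length, 20 mm thick (z), under 100 g; origin at the centre of its underside. Two to four of tube_1 to tube_4 are there; an absent one reads None from the start
- chest: grey steel waste chest fixed on the trolley, open box 200 x 200 mm, 115 mm high, walls 4 mm; inside, a slick chute slopes down from its -y wall to the slick floor. Origin at the centre of its underside; its x runs along both hinges, its -x face looks roughly to the robot. Lid hinged on its +y wall; tipping tray outside its -y wall, up to 95 mm either side in x; a catch post from y = -278 to -300 mm, 105 mm high
- lid (a joint): angle of the lid (rad): 0 fully shut and snapped home, 1.3 fully open. The lid hangs on struts: below about 1.0 rad it sinks, above it the struts slowly carry it to 1.3 and hold it. A sprung ball catch holds it at 0 (about 6 to 9 N at the bar, either way); a lid merely lowered stops on the catch at about 0.10 and must be pressed past it
- lid_bar (a point): grip point of the lid's bar: middle of the free end of a round bar, 14 mm thick, parallel to the hinge, that sticks out 83 mm beyond the chest's -x face at the lid's free edge; this point lies 55 mm beyond that face, 182 mm from the hinge line and 10 mm above it when shut. Axes as the lid's
- lid_press (a point): point on the lid's upper face, 29 mm in from its free edge and midway along it, 165 mm from the hinge line: where to press it home. Axes as the lid's
- lid_hinge (a point): point on the lid's hinge line (parallel to the chest's x), midway, 118 mm above the trolley; when shut the lid extends from here 194 mm along the chest's -y. Axes as the lid's
- tray (a joint): angle of the tipping tray (rad): 0 resting on its catch, 1.35 fully tipped. A spring always drives it back to 0; a sprung ball catch holds it at 0. Pushing its push bar level towards the chest needs about 8 to 14 N to break the catch, then about 3 to 6 N. Let go, it swings back and snaps in by itself; should it stop on the catch at about 0.1, press it down by the bar
- tray_bar (a point): middle of the tray's push bar: a round bar 12 mm thick, 100 mm long, parallel to the hinge, on two uprights at the tray's outer edge; 165 mm outward of (chest -y) and 110 mm above the hinge line at rest. Pushed towards the chest's +y it goes up and over in an arc of 198 mm radius about the hinge line, tipping the tray. Axes as the tray's
- tray_hinge (a point): point on the tray's hinge line (parallel to the chest's x), midway, 121 mm above the trolley, just outside the chest's -y wall. Axes as the tray's
- tray_floor (a point): point on the middle of the tray's floor. Inside, the floor is 170 mm along x and 150 mm along y, sloping 0.12 rad down away from the chest; side walls 48 mm high, outer wall 62 mm high; the side to the chest is open. Axes as the tray's (parallel to the chest's at rest)
- navy_tin: navy paint tin, 72 mm diameter, 95 mm high, a bystander; origin at the centre of its underside
- tape_roll: roll of blue masking tape lying flat, 92 mm diameter, 18 mm high, a bystander; origin at the centre of its underside

How it is judged (in metres and radians):
On the way, in this order (a step that is already met when the one before it is completed fails the run):
1. the lid stands open on its struts and every tube lies in the tray, the tray still on its catch (value of joint lid above 1.15 rad and value of joint tray below 0.06 rad and x of tube_1 in the frame of tray_floor between -0.092 and 0.092 m and y of tube_1 in the frame of tray_floor between -0.09 and 0.085 m and z of tube_1 in the frame of tray_floor between -0.005 and 0.09 m and x of tube_2 in the frame of tray_floor between -0.092 and 0.092 m and y of tube_2 in the frame of tray_floor between -0.09 and 0.085 m and z of tube_2 in the frame of tray_floor between -0.005 and 0.09 m and x of tube_3 in the frame of tray_floor between -0.092 and 0.092 m and y of tube_3 in the frame of tray_floor between -0.09 and 0.085 m and z of tube_3 in the frame of tray_floor between -0.005 and 0.09 m and x of tube_4 in the frame of tray_floor between -0.092 and 0.092 m and y of tube_4 in the frame of tray_floor between -0.09 and 0.085 m and z of tube_4 in the frame of tray_floor between -0.005 and 0.09 m), for 0.3 s.
2. the tray is pushed over (beyond 1.1 rad) while the lid stands open (value of joint each of lid, tray above 1.1 rad), for 0.1 s.
3. every tube is in the chest and the tray has swung back onto its catch, the lid still open (value of joint lid above 1.1 rad and value of joint tray below 0.06 rad and x of tube_1 in the frame of chest between -0.1 and 0.1 m and y of tube_1 in the frame of chest between -0.1 and 0.1 m and z of tube_1 in the frame of chest between 0 and 0.1 m and x of tube_2 in the frame of chest between -0.1 and 0.1 m and y of tube_2 in the frame of chest between -0.1 and 0.1 m and z of tube_2 in the frame of chest between 0 and 0.1 m and x of tube_3 in the frame of chest between -0.1 and 0.1 m and y of tube_3 in the frame of chest between -0.1 and 0.1 m and z of tube_3 in the frame of chest between 0 and 0.1 m and x of tube_4 in the frame of chest between -0.1 and 0.1 m and y of tube_4 in the frame of chest between -0.1 and 0.1 m and z of tube_4 in the frame of chest between 0 and 0.1 m), for 0.2 s.
At the end, for the whole second after the job is handed in: every tube lies at rest inside the chest, the tray is back on its catch (below 0.06 rad) and the lid is snapped fully home (below 0.025 rad) (value of joint lid below 0.025 rad and value of joint tray below 0.06 rad and x of tube_1 in the frame of chest between -0.1 and 0.1 m and y of tube_1 in the frame of chest between -0.1 and 0.1 m and z of tube_1 in the frame of chest between 0 and 0.1 m and x of tube_2 in the frame of chest between -0.1 and 0.1 m and y of tube_2 in the frame of chest between -0.1 and 0.1 m and z of tube_2 in the frame of chest between 0 and 0.1 m and x of tube_3 in the frame of chest between -0.1 and 0.1 m and y of tube_3 in the frame of chest between -0.1 and 0.1 m and z of tube_3 in the frame of chest between 0 and 0.1 m and x of tube_4 in the frame of chest between -0.1 and 0.1 m and y of tube_4 in the frame of chest between -0.1 and 0.1 m and z of tube_4 in the frame of chest between 0 and 0.1 m and linear speed of each of tube_1, tube_2, tube_3, tube_4 below 0.05 m/s); the robot touches nothing.
It fails at once if the navy tin is shifted more than 5 cm or knocked over (distance of navy_tin from where it was at the start of the episode above 0.05 m or angle between navy_tin's own z axis and vertical above 0.6 rad).
It fails at once if the roll of tape is shifted more than 5 cm or tipped up (distance of tape_roll from where it was at the start of the episode above 0.05 m or angle between tape_roll's own z axis and vertical above 0.6 rad).
Of tube_1, tube_2, tube_3, tube_4 only 2 to 4 are there at a start; the rules pass over those that are not, and their reading is None.
At some moment in a run one of tube_1, tube_2, tube_3, tube_4 may be knocked a few centimetres aside while the robot is not near it.
Once in a run the grip may slacken for a moment while it holds something.
It also fails if it takes over 210 s, if anything falls off the work surface, if the arm or the gripper's body presses on something with over 40 N, if the wrist force passes 120 N, or if a joint passes its speed limit or range.

## Working session

There is one attempt and no reset: what is moved stays moved. The work goes in short steps, Python scripts to look and compute and a tool call to move; the robot and the scene stay as the last step left them, time stands still between calls to the robot, and variables do not carry over. Pictures are saved under pics/ and viewed, about 12 in all and at most 16, crops included, and the job is handed in when it is done.

Besides the shell and the picture viewer there is one more tool, called after "Emit:" in YAML: its name, and indented under it one key for each argument. step_arm: Moves the arm, as the interface text tells. Its arguments: {"type":"object","properties":{"motion":{"type":"array","items":{"type":"array"}},"force":{"type":"number"}},"required":["motion"]}

```bash
mkdir -p pics; ls; python3 - <<'E'
from bench import status, optics, masks_of, mark_of
import cv2, numpy as np
print(status.get_state())
for n in ("scene","top"):
    p=optics.read_camera(n); cv2.imwrite(f"pics/{n}0.png",p["pixels"][:,:,::-1])
    print(n,p["intrinsics"].tolist(),p["R"].tolist(),p["t"].tolist())
    for l in ("tube_1","chest","lid_bar","lid_press","lid_hinge","tray_bar","tray_hinge","tray_floor","navy_tin","tape_roll"):
        print(l,[(np.round(m["point"]).tolist(),round(m["conf"],2)) for m in mark_of(l,p)][:6])
E
```

```text
pics
{'time': 0.0, 'q': array([ 1.15391163e+00,  3.59475671e-01,  1.51139848e+00, -8.38267650e-06,
        1.27249819e+00, -1.15125794e-01]), 'dq': array([ 1.02552610e-03,  1.20047668e-04, -3.81511720e-04, -9.07886407e-06,
       -1.02875693e-03,  9.54254926e-05]), 'joint_efforts': array([-1.85712328e-03, -5.15390289e+01, -2.70723850e+01,  6.73598726e-02,
        3.54135060e-02, -1.45516346e-04]), 'position': array([178.08317468, 572.29022817, 238.83994968]), 'eef_rot': array([-0.41948112,  0.57001755,  0.41885158,  0.56892789]), 'contact_force': array([-0.12180493,  0.39774021, -0.8427954 ]), 'ft_torque': array([ 0.05562259,  0.02948197, -0.00928462]), 'grip_width': 1.0018993954381459}
scene [[475.3798756792035, 0.0, 320.8608016841953], [0.0, 475.3798756792035, 204.7560826642576], [0.0, 0.0, 1.0]] [[0.8270408473957882, -0.5618676510061221, -0.017555041774933913], [-0.38865007425116055, -0.5489526406428886, -0.7400014311579182], [0.4061459793269219, 0.6188341789882508, -0.6723761613803046]] [-405.61837972112505, 334.22029848793557, 1251.4614884760047]
tube_1 [([384.0, 290.0], 0.92), 
[... 424 characters left out ...]
776415, 200.4639432441817], [0.0, 0.0, 1.0]] [[0.00036352215430756225, -0.9999981904279759, 0.0018673490346660785], [-0.9978502073389428, -0.00048511671734997397, -0.06553417715512368], [0.0655349644485439, -0.0018395114961555158, -0.9978485780077975]] [6.969802956724359, 508.7738289074558, 1476.287500136723]
tube_1 [([380.0, 229.0], 0.75), ([374.0, 190.0], 0.75), ([420.0, 227.0], 0.72)]
chest []
lid_bar [([296.0, 212.0], 0.61)]
lid_press [([286.0, 169.0], 0.65)]
lid_hinge [([238.0, 176.0], 0.59)]
tray_bar [([344.0, 157.0], 0.63)]
tray_hinge [([297.0, 168.0], 0.57), ([326.0, 237.0], 0.16)]
tray_floor [([317.0, 168.0], 0.56)]
navy_tin [([324.0, 238.0], 0.89)]
tape_roll [([219.0, 228.0], 0.6)]
```

```bash
cat > h.py <<'E'
from bench import status, optics, masks_of, mark_of
import cv2, numpy as np
from scipy.spatial.transform import Rotation as Ro
def px2w(p,uv,z):
    K=p["intrinsics"];R=np.array(p["R"]);t=np.array(p["t"])
    d=R.T@np.linalg.solve(K,[uv[0],uv[1],1]);c=-R.T@t
    return c+d*(z-c[2])/d[2]
def w2px(p,X):
    c=np.array(p["R"])@X+p["t"];c=np.array(p["intrinsics"])@c;return c[:2]/c[2]
def tri(ps,uvs):
    A=[];b=[]
    for p,uv in zip(ps,uvs):
        R=np.array(p["R"]);c=-R.T@p["t"];d=R.T@np.linalg.solve(p["intrinsics"],[uv[0],uv[1],1]);d/=np.linalg.norm(d)
        M=np.eye(3)-np.outer(d,d);A.append(M);b.append(M@c)
    return np.linalg.solve(sum(A),sum(b))
def wrist_px(p,st,X):
    "world->wrist pixel"
    T=np.array(p["mount"]);R=Ro.from_quat(st["eef_rot"]).as_matrix()
    t=R.T@(np.array(X)-st["position"]);c=T[:3,:3].T@(t-T[:3,3])
    th=np.arctan2(np.hypot(c[0],c[1]),c[2]);a=np.arctan2(c[1],c[0]);K=p["intrinsics"]
    return np.array([K[0][2]+K[0][0]*th*np.cos(a),K[1][2]+K[1][1]*th*np.sin(a)])
def wrist_w(p,st,uv,z):
    K=p["intrinsics"];x=(uv[0]-K[0][2])/K[0][0];y=(uv[1]-K[1][2])/K[1][1];r=np.hypot(x,y)
    d=np.array([x/r*np.sin(r),y/r*np.sin(r),np.cos(r)]) if r>1e-9 else np.array([0,0,1.])
    T=np.array(p["mount"]);R=Ro.from_quat(st["eef_rot"]).as_matrix()
    o=R@T[:3,3]+st["position"];d=R@T[:3,:3]@d
    return o+d*(z-o[2])/d[2]
E
python3 - <<'E'
from h import *
ps=[optics.read_camera(n) for n in("scene","top")]
# crop views
s=ps[0]["pixels"][:,:,::-1];cv2.imwrite("pics/a.png",cv2.resize(s[100:400,190:490],(800,600) if 0 else (600,600),interpolation=cv2.INTER_CUBIC))
s=ps[1]["pixels"][:,:,::-1];cv2.imwrite("pics/b.png",cv2.resize(s[80:290,180:460],(800,600),interpolation=cv2.INTER_CUBIC))
m=[{l:mark_of(l,p) for l in("lid_bar","lid_press","lid_hinge","tray_floor","tray_hinge","navy_tin","tape_roll","tray_bar")} for p in ps]
for l in m[0]:
    if m[0][l] and m[1][l]:print(l,tri(ps,[m[i][l][0]["point"] for i in(0,1)]).round(0))
for i in (0,1):
  for n,z in (("lid_bar",128),("lid_press",120),("lid_hinge",118),("tray_hinge",121),("tray_floor",111),("tray_bar",231),("navy_tin",0),("tape_roll",0)):
    for r in m[i][n]:print(i,n,px2w(ps[i],r["point"],z).round(0)[:2],round(r["conf"],2))
  for r in mark_of("tube_1",ps[i]):print(i,"tube",px2w(ps[i],r["point"],0).round(0)[:2],round(r["conf"],2))
  for r in masks_of("tube_1",ps[i]):
    y,x=np.nonzero(r["pixels"]);w=np.array([px2w(ps[i],(a,b),10)[:2] for a,b in zip(x,y)]);c=w.mean(0);S,V=np.linalg.eigh(np.cov((w-c).T))
    print(i,"tmask",r["bbox"],c.round(0),"ang",np.degrees(np.arctan2(V[1,1],V[0,1])).round(1),np.sqrt(S).round(1),round(r["conf"],2))
E
```

```text
lid_bar [460.  93. 122.]
lid_press [613. 124. 135.]
lid_hinge [466.  90. 310.]
tray_floor [619.   6. 129.]
tray_hinge [613.  78. 138.]
navy_tin [368. -25.  18.]
tape_roll [403. 376.  24.]
tray_bar [519. -51.  27.]
0 lid_bar [464.  83.] 0.75
0 lid_bar [ 481. -284.] 0.15
0 lid_press [626. 137.] 0.71
0 lid_hinge [607. 308.] 0.96
0 tray_hinge [630.  91.] 0.8
0 tray_floor [626.  24.] 0.62
0 tray_bar [ 283. -186.] 0.75
0 tray_bar [650. -69.] 0.57
0 navy_tin [375. -12.] 0.71
0 navy_tin [ 411. -221.] 0.33
0 tape_roll [420. 399.] 0.55
0 tape_roll [698. 112.] 0.39
0 tube [ 545. -213.] 0.93
0 tube [ 414. -371.] 0.66
0 tube [ 406. -226.] 0.55
0 tmask [382.9, 286.6, 36.3, 30.1] [ 556. -221.] ang 95.0 [ 9.5 35.1] 0.92
0 tmask [341.3, 312.9, 25.6, 38.1] [ 413. -214.] ang 74.2 [ 9.  35.4] 0.75
0 tmask [380.2, 355.5, 42.7, 39.3] [ 414. -372.] ang 102.7 [ 8.2 33.8] 0.56
1 lid_bar [453.  96.] 0.73
1 lid_press [612. 127.] 0.89
1 lid_hinge [461. 111.] 0.72
1 lid_hinge [595. 299.] 0.67
1 tray_hinge [611.  81.] 0.65
1 tray_floor [627.   3.] 0.66
1 tray_bar [636. -77.] 0.66
1 navy_tin [368. -26.] 0.53
1 tape_roll [396. 386.] 0.8
1 tube [ 557. -220.] 0.76
1 tube [ 413. -375.] 0.75
1 tube [642.   9.] 0.45
1 tmask [418.7, 226.6, 27.6, 14.5] [ 410. -372.] ang 103.6 [ 8.4 33.6] 0.79
1 tmask [378.1, 187.9, 33.3, 11.0] [ 553. -221.] ang 97.4 [ 8.9 33.5] 0.71
1 tmask [378.1, 226.6, 32.2, 15.0] [ 411. -211.] ang 73.5 [ 8.3 34.7] 0.68
1 tmask [319.1, 165.2, 51.1, 55.7] [648.   5.] ang 170.8 [54.8 56.7] 0.62
```

View pics/a.png

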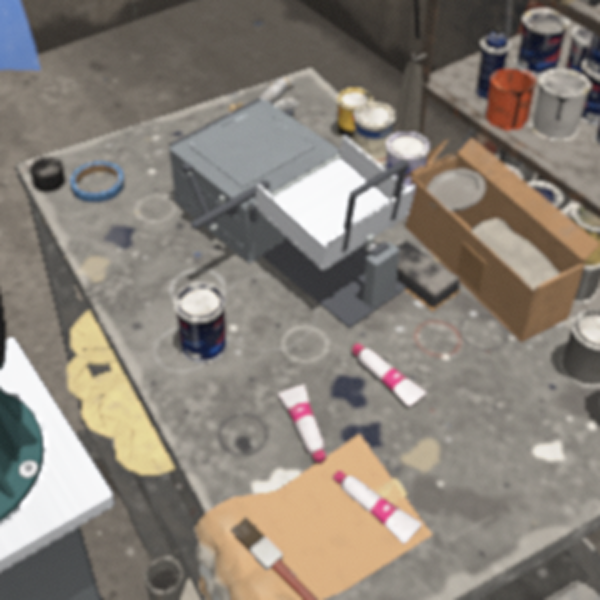

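View pics/b.png

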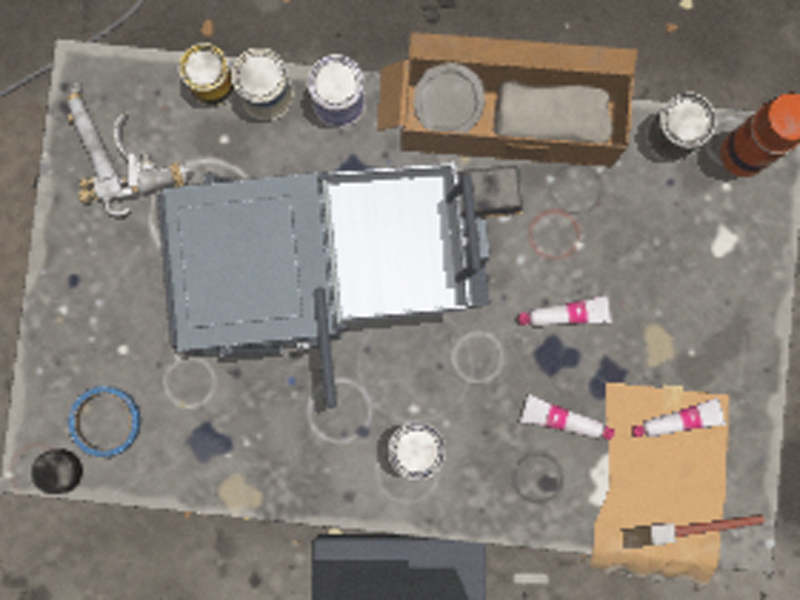

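Both views show three tubes: two near the cardboard and one near the catch post. The lid is shut with its bar pointing at the robot, and the tray is empty. The chest is yawed by about +0.08 rad. I'll fit its pose next.

```bash
cat >> h.py <<'E'
from scipy.optimize import least_squares
PTS={"lid_bar":(-155,-82,128),"lid_press":(0,-65,122),"lid_hinge":(0,100,118),"tray_hinge":(0,-106,121),"tray_bar":(0,-271,231),"tray_floor":(0,-190,105)}
def fit_chest(obs,x0=(612,200,.085),pts=PTS):
    "obs: (pic,label,uv)"
    def f(v):
        c,s=np.cos(v[2]),np.sin(v[2]);r=[]
        for p,l,uv in obs:
            a=pts[l];X=np.array([v[0]+c*a[0]-s*a[1],v[1]+s*a[0]+c*a[1],a[2]]);r+=list(w2px(p,X)-uv)
        return r
    o=least_squares(f,x0,loss="soft_l1",f_scale=2);return o.x,np.array(f(o.x)).reshape(-1,2)
def plan(pos,phi=None,R=None,st=None):
    st=st or status.get_state();R0=Ro.from_quat(st["eef_rot"]).as_matrix()
    if R is None:
        c,s=np.cos(phi),np.sin(phi);cs=[np.array([[0,-s*k,c*k],[0,c*k,s*k],[-1,0,0]]) for k in(1,-1)]
        z0=R0[:,2];q1=st["q"][0]
        R=min(cs,key=lambda r:np.linalg.norm(Ro.from_matrix(R0.T@r).as_rotvec()))
    d=R0.T@(np.array(pos)-st["position"])/10;rv=Ro.from_matrix(R0.T@R).as_rotvec()
    print("d",d.round(2).tolist(),"rv",rv.round(3).tolist(),"rows",round(max(np.linalg.norm(d)/5,np.linalg.norm(rv)/.15),1),"q",st["q"].round(2).tolist())
E
python3 - <<'E'
from h import *
obs=[]
for k in range(3):
  for n in("scene","top"):
    p=optics.read_camera(n)
    for l in PTS:
      for r in mark_of(l,p)[:1]:
        if r["conf"]>.5: obs.append((p,l,np.array(r["point"])))
v,r=fit_chest(obs);print(v)
for o,e in zip(obs,r):print(o[1],e.round(1))
st=status.get_state();R0=Ro.from_quat(st["eef_rot"]).as_matrix();print(R0.round(3))
yaw=v[2];c,s=np.cos(yaw),np.sin(yaw)
b=v[:2]+[c*-155+s*82,s*-155-c*82];print("bar",b)
plan([b[0],b[1],300],yaw+np.pi/2)
E
```

```text
[6.07387667e+02 1.94801902e+02 1.29128758e-01]
lid_bar [-4.  -1.3]
lid_press [0.1 0.9]
lid_hinge [-1.6  1.8]
tray_hinge [-2.8  1.4]
tray_bar [0.4 3.3]
tray_floor [3.  4.5]
lid_bar [-0.5 -3.1]
lid_press [-1.1 -0.6]
lid_hinge [-140.2  -17.6]
tray_hinge [-2.4 -0.9]
tray_bar [ 3.  -1.5]
tray_floor [-0.4 -3.2]
lid_bar [-1.9 -0.2]
lid_press [-1.6  1.4]
lid_hinge [-2.5  3.5]
tray_hinge [-1.6  1.1]
tray_bar [-2.  -0.8]
tray_floor [4.6 4.3]
lid_bar [-0.4 -2.5]
lid_press [-2.3  1.7]
lid_hinge [ 0.7 -0.4]
tray_hinge [ 1.5 -1.5]
tray_bar [1.7 2.2]
tray_floor [ 1.4 -4.4]
lid_bar [-1.8  0.8]
lid_press [-3.2  2. ]
lid_hinge [-2.5 -0.9]
tray_hinge [-1.5  0.2]
tray_bar [ 0.2 -2.8]
tray_floor [4.9 4. ]
lid_bar [-0.5 -1.7]
lid_press [-0.8 -0.7]
lid_hinge [ 2.4 -1.6]
tray_hinge [-0.8 -1.5]
tray_floor [ 1.2 -2.1]
[[-0.    -0.955  0.297]
 [-0.     0.297  0.955]
 [-1.     0.    -0.   ]]
bar [464.2372828   93.52521442]
d [-6.04, -41.55, -37.27] rv [-0.431, -0.0, -0.0] rows 11.2 q [1.15, 0.36, 1.51, 0.0, 1.27, -0.12]
```

Emit:
step_arm:
  motion:
    - [1, [-6, -41.5, -37.3], [-0.43, 0, 0]]
    - [1, [-6, -41.5, -37.3], [-0.43, 0, 0]]
    - [1, [-6, -41.5, -37.3], [-0.43, 0, 0]]
    - [1, [-6, -41.5, -37.3], [-0.43, 0, 0]]
    - [1, [-6, -41.5, -37.3], [-0.43, 0, 0]]
    - [1, [-6, -41.5, -37.3], [-0.43, 0, 0]]
    - [1, [-6, -41.5, -37.3], [-0.43, 0, 0]]
    - [1, [-6, -41.5, -37.3], [-0.43, 0, 0]]
    - [1, [-6, -41.5, -37.3], [-0.43, 0, 0]]
    - [1, [-6, -41.5, -37.3], [-0.43, 0, 0]]

```text
time: 5.3
position: [431.7, 146.6, 293.3]
eef_rot: [0.531, -0.467, -0.531, -0.467]
contact_force: [0.6, 1.3, 0.2]
grip_width: 1.001
```

Emit:
step_arm:
  motion:
    - [1, [0, 0, 0], [0, 0, 0]]
    - [1, [0, 0, 0], [0, 0, 0]]
    - [1, [0, 0, 0], [0, 0, 0]]

```text
time: 5.6
position: [430.2, 149.2, 292.5]
eef_rot: [-0.531, 0.467, 0.531, 0.467]
contact_force: [-0.8, 0.7, -1.1]
grip_width: 0.995
```

```bash
python3 - <<'E'
from h import *
for k in range(2):
  st=status.get_state();p=optics.read_camera("wrist")
  if k==0:print(p["mount"],p["intrinsics"][0]);cv2.imwrite("pics/c.png",p["pixels"][:,:,::-1])
  for l,z in (("lid_bar",128),("lid_press",122),("tray_hinge",121),("lid_hinge",118),("tray_floor",105),("tray_bar",231)):
    for r in mark_of(l,p)[:2]:print(l,np.round(r["point"]),wrist_w(p,st,r["point"],z).round(1),round(r["conf"],2))
print(st["position"],st["q"],st["contact_force"])
v=(607.4,194.8,.129);print(wrist_px(p,st,[464,93.5,128]))
E
```

```text
[[ 1.66685700e-04 -2.61747494e-01  9.65136375e-01 -1.44269233e+02]
 [-5.08043326e-04 -9.65136286e-01 -2.61747382e-01  7.10167221e+01]
 [ 9.99999857e-01 -4.46701549e-04 -2.93853484e-04 -1.35911556e+00]
 [ 0.00000000e+00  0.00000000e+00  0.00000000e+00  1.00000000e+00]] [309.70691629   0.         321.29900079]
lid_bar [264. 208.] [462.8  91.2 128. ] 0.91
tray_hinge [259. 322.] [620.1  91.1 121. ] 0.75
lid_hinge [410. 321.] [598.2 287.6 118. ] 0.87
tray_floor [200. 311.] [633.3   5.  105. ] 0.82
lid_bar [265. 210.] [465.4  92.5 128. ] 0.81
lid_bar [211. 110.] [366.1  25.6 128. ] 0.61
lid_press [284. 320.] [611.1 123.8 122. ] 0.97
tray_hinge [257. 321.] [620.6  89.2 121. ] 0.65
lid_hinge [410. 317.] [592.5 286.3 118. ] 0.8
tray_floor [104. 132.] [ 401.2 -134.8  105. ] 0.4
[430.54815077 149.21579738 292.70746499] [ 1.81868971e-01  9.68411511e-02  1.72829040e+00 -4.97986907e-05
  1.31666199e+00 -1.51880556e+00] [ 0.03072922 -0.44916999  0.01483839]
[266.30001686 208.81059053]
```

View pics/c.png

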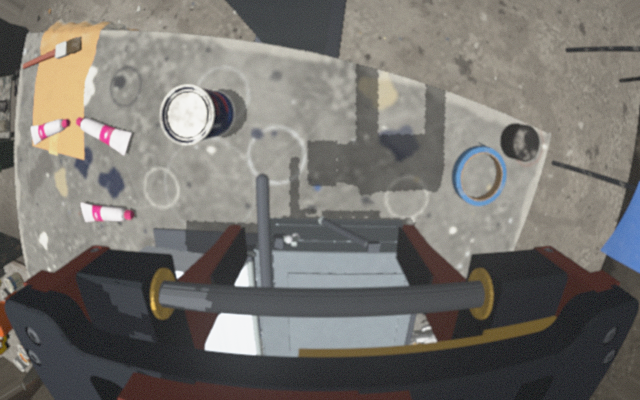

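```bash
python3 - <<'E'
from h import *
plan([463,92,126],.105+np.pi/2)
E
```

```text
d [16.68, -2.46, -6.0] rv [0.023, -0.0, -0.0] rows 3.6 q [0.18, 0.1, 1.73, -0.0, 1.32, -1.52]
```

Emit:
step_arm:
  motion:
    - [1, [2, -2.5, -6], [0.02, 0, 0]]
    - [1, [2, -2.5, -6], [0.02, 0, 0]]
    - [1, [8, -2.5, -6], [0.02, 0, 0]]
    - [1, [12, -2.5, -6], [0.02, 0, 0]]
    - [1, [16.7, -2.5, -6], [0.02, 0, 0]]
    - [1, [16.7, -2.5, -6], [0.02, 0, 0]]
    - [1, [16.7, -2.5, -6], [0.02, 0, 0]]

```text
time: 7.0
position: [463.2, 92.0, 125.9]
eef_rot: [-0.526, 0.473, 0.527, 0.472]
contact_force: [0.7, -0.8, 0.3]
grip_width: 0.999
```

Emit:
step_arm:
  motion:
    - [0.1, [0, 0, 0], [0, 0, 0]]
    - [0.1, [0, 0, 0], [0, 0, 0]]
    - [0.1, [0, 0, 0], [0, 0, 0]]
    - [0.1, [0, 0, 0], [0, 0, 0]]
    - [0.1, [0, 0, 0], [0, 0, 0]]
    - [0.1, [0, 0, 0], [0, 0, 0]]
    - [0.1, [0, 0, 0], [0, 0, 0]]
    - [0.1, [0, 0, 0], [0, 0, 0]]
  force: 30

```text
time: 7.8
position: [463.3, 92.1, 125.7]
eef_rot: [-0.526, 0.472, 0.526, 0.472]
contact_force: [-0.4, -0.6, -0.4]
grip_width: 0.309
```

Emit:
step_arm:
  motion:
    - [0.1, [0, 0, 0], [0, 0, 0]]
    - [0.1, [0, 0, 0], [0, 0, 0]]
    - [0.1, [0, 0, 0], [0, 0, 0]]
    - [0.1, [0, 0, 0], [0, 0, 0]]

```text
time: 8.2
position: [463.5, 91.0, 125.7]
eef_rot: [0.527, -0.473, -0.526, -0.471]
contact_force: [-0.4, -5.1, -0.3]
grip_width: 0.15
```

```bash
cat >> h.py <<'E'
def arc(angs,r0=182,z0=10,tilt=1.0,yaw=.105,a0=0):
    "rows following lid arc from lid angle a0, tool tilts with tilt*lid"
    st=status.get_state();R0=Ro.from_quat(st["eef_rot"]).as_matrix();c,s=np.cos(yaw),np.sin(yaw)
    ax=np.array([c,s,0]);yv=np.array([-s,c,0]);up=np.array([0,0,1.])
    g=lambda a:(-r0*np.cos(a)+z0*np.sin(a))*yv+(r0*np.sin(a)+z0*np.cos(a))*up
    for a in angs:
        # opening: -y edge goes up => rotation about -x
        rv=R0.T@(-ax*(a-a0)*tilt);d=R0.T@(g(a)-g(a0))/10
        print([round(a,2),d.round(2).tolist(),rv.round(3).tolist()])
E
python3 -c "
from h import *
arc(np.arange(.1,1.25,.1),tilt=0)
st=status.get_state();print(st['q'],st['grip_width'],st['contact_force'])"
```

```text
[np.float64(0.1), [-1.81, -0.0, 0.19], [0.0, 0.0, 0.0]]
[np.float64(0.2), [-3.6, -0.0, 0.55], [0.0, 0.0, 0.0]]
[np.float64(0.3), [-5.34, -0.0, 1.1], [0.0, 0.0, 0.0]]
[np.float64(0.4), [-7.01, -0.0, 1.81], [0.0, 0.0, 0.0]]
[np.float64(0.5), [-8.61, -0.01, 2.69], [0.0, 0.0, 0.0]]
[np.float64(0.6), [-10.11, -0.01, 3.72], [0.0, 0.0, 0.0]]
[np.float64(0.7), [-11.5, -0.02, 4.9], [0.0, 0.0, 0.0]]
[np.float64(0.8), [-12.77, -0.02, 6.21], [0.0, 0.0, 0.0]]
[np.float64(0.9), [-13.89, -0.03, 7.64], [0.0, 0.0, 0.0]]
[np.float64(1.0), [-14.87, -0.03, 9.18], [0.0, 0.0, 0.0]]
[np.float64(1.1), [-15.7, -0.04, 10.8], [0.0, 0.0, 0.0]]
[np.float64(1.2), [-16.35, -0.04, 12.5], [0.0, 0.0, 0.0]]
[ 0.0491513   0.32501065  1.9097436  -0.00259081  0.90707588 -1.6289702 ] 0.14987421570708778 [-0.43286285 -5.13230538 -0.30842792]
```

Emit:
step_arm:
  motion:
    - [0.1, [-0.9, 0, 0.07], [0, 0, 0]]
    - [0.1, [-1.8, 0, 0.19], [0, 0, 0]]
    - [0.1, [-2.7, 0, 0.35], [0, 0, 0]]
    - [0.1, [-3.6, 0, 0.55], [0, 0, 0]]
    - [0.1, [-4.5, 0, 0.8], [0, 0, 0]]
    - [0.1, [-5.34, 0, 1.1], [0, 0, 0]]
    - [0.1, [-6.2, 0, 1.44], [0, 0, 0]]
    - [0.1, [-7, 0, 1.8], [0, 0, 0]]
    - [0.1, [-7.8, 0, 2.24], [0, 0, 0]]
    - [0.1, [-8.6, 0, 2.7], [0, 0, 0]]

```text
time: 9.2
position: [460.8, 116.6, 212.4]
eef_rot: [0.528, -0.473, -0.525, -0.471]
contact_force: [1.2, -11.2, 1.8]
grip_width: 0.15
```

Emit:
step_arm:
  motion:
    - [0.1, [-0.8, 0, 0.4], [0, 0, 0]]
    - [0.1, [-1.5, 0, 0.9], [0, 0, 0]]
    - [0.1, [-2.2, 0, 1.5], [0, 0, 0]]
    - [0.1, [-2.9, 0, 2.1], [0, 0, 0]]
    - [0.1, [-3.55, 0, 2.7], [0, 0, 0]]
    - [0.1, [-4.16, 0, 3.4], [0, 0, 0]]
    - [0.1, [-4.7, 0, 4.1], [0, 0, 0]]
    - [0.1, [-5.28, 0, 4.8], [0, 0, 0]]
    - [0.1, [-5.8, 0, 5.6], [0, 0, 0]]
    - [0.1, [-6.26, 0, 6.35], [0, 0, 0]]

```text
time: 10.2
position: [454.1, 179.8, 276.1]
eef_rot: [0.528, -0.473, -0.525, -0.471]
contact_force: [-3.2, -10.1, 11.3]
grip_width: 0.148
```

Emit:
step_arm:
  motion:
    - [0.1, [-0.42, 0, 0.8], [0, 0, 0]]
    - [0.1, [-0.8, 0, 1.6], [0, 0, 0]]
    - [0.1, [-1.15, 0, 2.4], [0, 0, 0]]
    - [0.1, [-1.45, 0, 3.3], [0, 0, 0]]
    - [0.1, [-1.45, 0, 3.3], [0, 0, 0]]

```text
time: 10.7
position: [450.3, 215.0, 290.7]
eef_rot: [0.527, -0.472, -0.526, -0.472]
contact_force: [-2.7, -3.0, 11.6]
grip_width: 0.148
```

Emit:
step_arm:
  motion:
    - [0.6, [0, 0, 0], [0, 0, 0]]
    - [0.6, [0, 0, 0], [0, 0, 0]]
    - [0.6, [0, 0, 0], [0, 0, 0]]
    - [0.6, [0, 0, 0], [0, 0, 0]]
    - [0.6, [0, 0, 0], [0, 0, 0]]
    - [0.6, [-2.5, 0, 0], [0, 0, 0]]
    - [0.6, [-5, 0, 0], [0, 0, 0]]
    - [0.6, [-8, 0, -3], [0, 0, 0]]
    - [0.6, [-8, 0, -8], [0, 0, 0]]
    - [0.6, [-8, 0, -12], [0, 0, 0]]

```text
time: 11.7
position: [463.6, 94.1, 370.0]
eef_rot: [0.527, -0.471, -0.526, -0.472]
contact_force: [1.1, -0.8, -0.8]
grip_width: 0.598
```

```bash
cat >> h.py <<'E'
def tubes(p,st=None):
    out=[]
    for r in masks_of("tube_1",p):
        y,x=np.nonzero(r["pixels"]);f=(lambda uv:wrist_w(p,st,uv,10)) if st is not None else (lambda uv:px2w(p,uv,10))
        w=np.array([f(a)[:2] for a in zip(x,y)]);c,(wd,ln),an=cv2.minAreaRect(w.astype(np.float32));ml=w.mean(0)
        S,V=np.linalg.eigh(np.cov((w-ml).T));print("tube c",np.round(c,0),"mean",ml.round(0),"axis",np.arctan2(V[1,1],V[0,1]).round(2),"size",round(wd),round(ln),"conf",round(r["conf"],2))
E
python3 - <<'E'
from h import *
p=optics.read_camera("top");tubes(p)
p=optics.read_camera("scene");cv2.imwrite("pics/d.png",cv2.resize(p["pixels"][100:400,190:490,::-1],(600,600)));tubes(p)
plan([500,-220,300],.1)
E
```

```text
tube c [ 556. -215.] mean [ 553. -224.] axis 1.72 size 39 124 conf 0.78
tube c [ 404. -365.] mean [ 410. -372.] axis 1.79 size 38 122 conf 0.7
tube c [ 408. -217.] mean [ 410. -214.] axis 1.28 size 116 30 conf 0.59
tube c [ 551. -213.] mean [ 556. -221.] axis 1.67 size 38 126 conf 0.78
tube c [ 415. -218.] mean [ 413. -213.] axis 1.29 size 122 36 conf 0.75
tube c [ 410. -362.] mean [ 413. -368.] axis 1.79 size 34 124 conf 0.57
d [6.86, -0.36, -31.72] rv [-1.565, 0.001, 0.0] rows 10.4 q [0.06, 0.07, 1.57, 0.0, 1.5, -1.62]
```

View pics/d.png

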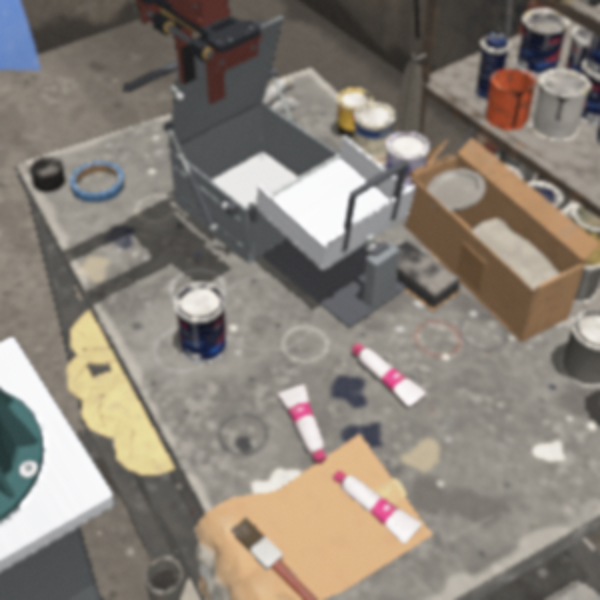

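```bash
python3 - <<'E'
s=open('h.py').read()
s=s.replace('R=min(cs,key=lambda r:np.linalg.norm(Ro.from_matrix(R0.T@r).as_rotvec()))','''
        dq1=np.arctan2(pos[1],pos[0])-q1;q6=lambda r:st["q"][5]+Ro.from_matrix(R0.T@r).as_rotvec()[0]+dq1
        R=min(cs,key=lambda r:abs(q6(r)));print("q6",q6(R).round(2))''')
open('h.py','w').write(s)
E
python3 -c "
from h import *
plan([554,-214,150],.13)"
```

```text
q6 -0.5
d [21.86, -5.8, -31.7] rv [1.546, 0.0, -0.001] rows 10.3 q [0.06, 0.07, 1.57, 0.0, 1.5, -1.62]
```

Emit:
step_arm:
  motion:
    - [1, [2, -5.8, -31.7], [1.546, 0, 0]]
    - [1, [2, -5.8, -31.7], [1.546, 0, 0]]
    - [1, [2, -5.8, -31.7], [1.546, 0, 0]]
    - [1, [2, -5.8, -31.7], [1.546, 0, 0]]
    - [1, [2, -5.8, -31.7], [1.546, 0, 0]]
    - [1, [2, -5.8, -31.7], [1.546, 0, 0]]
    - [1, [2, -5.8, -31.7], [1.546, 0, 0]]
    - [1, [2, -5.8, -31.7], [1.546, 0, 0]]
    - [1, [2, -5.8, -31.7], [1.546, 0, 0]]
    - [1, [2, -5.8, -31.7], [1.546, 0, 0]]

```text
time: 12.9
position: [555.7, -211.9, 348.1]
eef_rot: [-0.061, 0.705, 0.062, 0.704]
contact_force: [0.2, 0.8, 1.1]
grip_width: 0.998
```

```bash
python3 -c "
from h import *
plan([554,-214,150],.13)"
```

```text
q6 -0.5
d [19.81, -0.21, -0.19] rv [0.044, -0.001, -0.001] rows 4.0 q [-0.48, 0.28, 1.36, 0.0, 1.5, -0.65]
```

Emit:
step_arm:
  motion:
    - [1, [10, -0.2, -0.2], [0.04, 0, 0]]
    - [1, [19.8, -0.2, -0.2], [0.04, 0, 0]]
    - [1, [19.8, -0.2, -0.2], [0.04, 0, 0]]
    - [1, [19.8, -0.2, -0.2], [0.04, 0, 0]]
    - [1, [19.8, -0.2, -0.2], [0.04, 0, 0]]
    - [1, [19.8, -0.2, -0.2], [0.04, 0, 0]]

```text
time: 13.5
position: [553.6, -214.3, 150.8]
eef_rot: [-0.049, 0.706, 0.05, 0.705]
contact_force: [-0.2, 0.5, 0.6]
grip_width: 1.0
```

```bash
python3 - <<'E'
from h import *
st=status.get_state();p=optics.read_camera("wrist");cv2.imwrite("pics/e.png",p["pixels"][:,:,::-1]);tubes(p,st);print(st["position"],wrist_px(p,st,[554,-214,10]))
for r in mark_of("tube_1",p):print(wrist_w(p,st,r["point"],0).round(0),round(r["conf"],2))
plan([554,-214,19],.13)
E
```

```text
tube c [ 549. -216.] mean [ 553. -221.] axis 1.68 size 36 120 conf 0.94
tube c [ 407. -222.] mean [ 414. -212.] axis 1.27 size 128 37 conf 0.72
tube c [ 404. -319.] mean [ 404. -318.] axis 1.96 size 15 35 conf 0.52
[ 553.61963974 -214.32582402  150.81334924] [321.60678704 189.17733802]
[ 414. -224.    0.] 0.91
[ 549. -216.    0.] 0.75
q6 -0.5
d [13.49, 0.28, -0.19] rv [0.01, 0.004, 0.003] rows 2.7 q [-0.49, 0.44, 1.62, 0.0, 1.08, -0.63]
```

View pics/e.png

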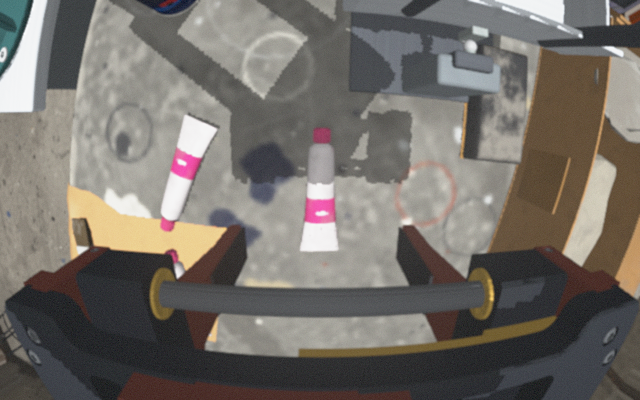

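Emit:
step_arm:
  motion:
    - [1, [7, 0.2, -0.3], [0, 0, 0]]
    - [1, [12, 0.2, -0.3], [0, 0, 0]]
    - [1, [13.2, 0.2, -0.3], [0, 0, 0]]
    - [0.2, [13.2, 0.2, -0.3], [0, 0, 0]]
    - [0.2, [13.2, 0.2, -0.3], [0, 0, 0]]
    - [0.2, [13.2, 0.2, -0.3], [0, 0, 0]]
    - [0.2, [13.2, 0.2, -0.3], [0, 0, 0]]
    - [0.2, [13.2, 0.2, -0.3], [0, 0, 0]]
    - [0.2, [13.2, 0.2, -0.3], [0, 0, 0]]
    - [0.2, [13.2, 0.2, -0.3], [0, 0, 0]]
  force: 25

```text
time: 14.65
position: [550.1, -214.1, 19.1]
eef_rot: [-0.049, 0.705, 0.049, 0.705]
contact_force: [-0.4, -0.5, 0.2]
grip_width: 0.405
```

Emit:
step_arm:
  motion:
    - [0.2, [0, 0, 0], [0, 0, 0]]
    - [0.2, [0, 0, 0], [0, 0, 0]]
    - [0.2, [0, 0, 0], [0, 0, 0]]
    - [0.2, [0, 0, 0], [0, 0, 0]]

```text
time: 15.05
position: [550.3, -214.1, 19.0]
eef_rot: [-0.049, 0.705, 0.049, 0.705]
contact_force: [0.9, 0.2, 0.7]
grip_width: 0.332
```

```bash
python3 - <<'E'
from h import *
def C(x,y,yaw=.105,o=(606,190)):
    c,s=np.cos(yaw),np.sin(yaw);return o[0]+c*x-s*y,o[1]+s*x+c*y
for x in(-50,0,50):print(C(x,-182))
plan([*C(50,-182),330],.105)
E
```

```text
(np.float64(575.3502765894318), np.float64(3.761995138329354))
(np.float64(625.0749047268566), np.float64(9.002353579773484))
(np.float64(674.7995328642814), np.float64(14.242712021217613))
q6 -0.08
d [-31.1, 20.88, 15.51] rv [0.034, 0.0, 0.0] rows 8.1 q [-0.49, 0.62, 1.72, -0.0, 0.8, -0.63]
```

Emit:
step_arm:
  motion:
    - [0.2, [-6, 0, 0], [0, 0, 0]]
    - [0.2, [-14, 0, 0], [0, 0, 0]]
    - [0.2, [-22, 2, 2], [0, 0, 0]]
    - [0.2, [-31, 8, 6], [0.034, 0, 0]]
    - [0.2, [-31, 13, 10], [0.034, 0, 0]]
    - [0.2, [-31, 18, 13], [0.034, 0, 0]]
    - [0.2, [-31, 20.9, 15], [0.034, 0, 0]]
    - [0.2, [-31, 20.9, 15], [0.034, 0, 0]]
    - [0.2, [-31, 20.9, 15], [0.034, 0, 0]]
    - [0.2, [-31, 20.9, 15], [0.034, 0, 0]]

```text
time: 16.05
position: [672.4, 18.8, 331.2]
eef_rot: [-0.038, 0.704, 0.039, 0.708]
contact_force: [0.2, -1.6, -0.2]
grip_width: 0.332
```

```bash
python3 - <<'E'
from h import *
st=status.get_state();p=optics.read_camera("wrist");cv2.imwrite("pics/f.png",p["pixels"][:,:,::-1]);print(st["position"],st["grip_width"])
for l,z in (("tray_hinge",121),("tray_floor",108),("tray_bar",231)):
    for r in mark_of(l,p)[:1]:print(l,np.round(r["point"]),wrist_w(p,st,r["point"],z).round(1),round(r["conf"],2))
c,s=np.cos(.105),np.sin(.105)
C=lambda x,y,z:[606+c*x-s*y,190+s*x+c*y,z]
for q in((-85,-115,155),(85,-115,155),(-50,-271,231),(50,-271,231)):print(q,wrist_px(p,st,C(*q)).round())
E
```

```text
[672.38056364  18.77145933 331.23671238] 0.3315742163632664
tray_hinge [282. 115.] [621.6  83.8 121. ] 0.71
tray_floor [279. 177.] [623.5   8.6 108. ] 0.85
(-85, -115, 155) [197. 126.]
(85, -115, 155) [356. 123.]
(-50, -271, 231) [219. 294.]
(50, -271, 231) [322. 298.]
```

View pics/f.png

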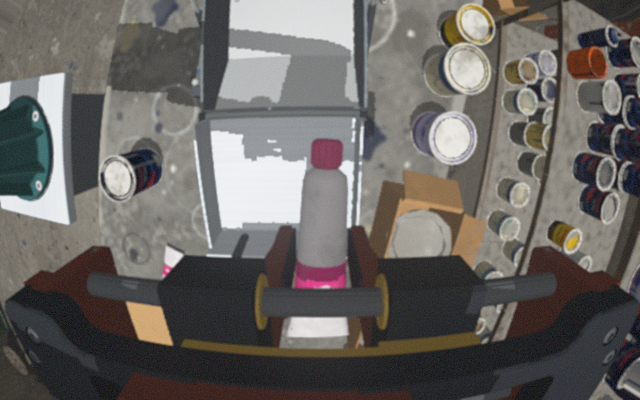

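```bash
python3 - <<'E'
from h import *
plan([669.8,13.7,143],.105)
E
```

```text
q6 -0.08
d [18.46, 0.07, 0.18] rv [-0.0, -0.003, 0.0] rows 3.7 q [-0.08, 0.4, 1.22, -0.0, 1.52, -0.19]
```

Emit:
step_arm:
  motion:
    - [0.2, [5, 0, 0.2], [0, 0, 0]]
    - [0.2, [10, 0, 0.2], [0, 0, 0]]
    - [0.2, [14, 0, 0.2], [0, 0, 0]]
    - [0.2, [16.5, 0, 0.2], [0, 0, 0]]
    - [0.2, [18.5, 0, 0.2], [0, 0, 0]]
    - [0.2, [18.5, 0, 0.2], [0, 0, 0]]

```text
time: 16.85
position: [667.7, 12.2, 139.6]
eef_rot: [-0.036, 0.709, 0.037, 0.703]
contact_force: [0.1, -0.3, -1.6]
grip_width: 0.332
```

Emit:
step_arm:
  motion:
    - [0.2, [0.4, 0, 0], [0, 0, 0]]
    - [0.2, [0.8, 0, 0], [0, 0, 0]]
    - [0.43, [0.8, 0, 0], [0, 0, 0]]
    - [0.43, [0.8, 0, 0], [0, 0, 0]]
    - [0.43, [0.8, 0, 0], [0, 0, 0]]
    - [0.43, [0.8, 0, 0], [0, 0, 0]]
    - [0.43, [-3, 0, 0], [0, 0, 0]]
    - [0.43, [-8, 0, 0], [0, 0, 0]]
    - [0.43, [-13, 0, 0], [0, 0, 0]]
    - [0.43, [-19, 0, 0], [0, 0, 0]]

```text
time: 17.85
position: [671.3, 14.1, 326.0]
eef_rot: [-0.037, 0.706, 0.037, 0.706]
contact_force: [2.0, 0.6, -0.5]
grip_width: 0.429
```

```bash
python3 - <<'E'
from h import *
st=status.get_state();print(st["position"],st["grip_width"],st["contact_force"])
p=optics.read_camera("top");tubes(p)
p=optics.read_camera("scene");cv2.imwrite("pics/g.png",cv2.resize(p["pixels"][100:400,190:490,::-1],(600,600)));tubes(p)
plan([410,-217,330],1.28-np.pi/2)
E
```

```text
[671.31504779  14.09040053 326.006747  ] 0.4293471754881364 [ 2.01014235  0.63915033 -0.53753003]
tube c [ 411. -364.] mean [ 410. -370.] axis 1.81 size 32 117 conf 0.77
tube c [ 408. -216.] mean [ 413. -206.] axis 1.29 size 118 34 conf 0.65
tube c [692.  17.] mean [690.  47.] axis 1.67 size 13 108 conf 0.6
tube c [593. 292.] mean [594. 299.] axis -3.05 size 361 45 conf 0.29
tube c [ 415. -361.] mean [ 414. -371.] axis 1.79 size 34 121 conf 0.97
tube c [ 409. -217.] mean [ 413. -214.] axis 1.27 size 127 37 conf 0.78
tube c [760. 128.] mean [760. 123.] axis 1.51 size 126 32 conf 0.45
q6 -0.2
d [-0.5, -20.22, -28.53] rv [0.396, 0.004, 0.0] rows 7.0 q [-0.08, 0.41, 1.22, -0.0, 1.51, -0.19]
```

View pics/g.png

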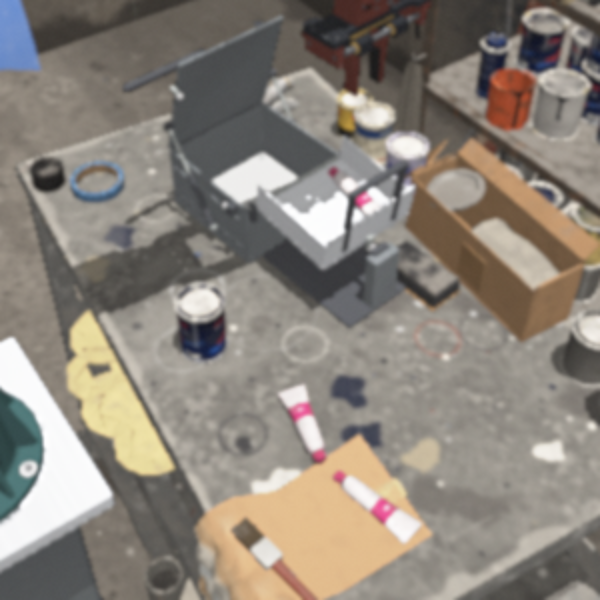

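Emit:
step_arm:
  motion:
    - [0.6, [-0.5, -20.2, -28.5], [0.396, 0, 0]]
    - [0.9, [-0.5, -20.2, -28.5], [0.396, 0, 0]]
    - [0.9, [-0.5, -20.2, -28.5], [0.396, 0, 0]]
    - [0.9, [-0.5, -20.2, -28.5], [0.396, 0, 0]]
    - [0.9, [-0.5, -20.2, -28.5], [0.396, 0, 0]]
    - [0.9, [-0.5, -20.2, -28.5], [0.396, 0, 0]]
    - [0.9, [-0.5, -20.2, -28.5], [0.396, 0, 0]]
    - [0.9, [-0.5, -20.2, -28.5], [0.396, 0, 0]]
    - [0.9, [-0.5, -20.2, -28.5], [0.396, 0, 0]]
    - [0.9, [-0.5, -20.2, -28.5], [0.396, 0, 0]]

```text
time: 19.05
position: [409.6, -216.0, 327.9]
eef_rot: [0.103, 0.7, -0.102, 0.699]
contact_force: [-0.1, 0.3, 0.4]
grip_width: 0.899
```

```bash
python3 - <<'E'
from h import *
st=status.get_state();p=optics.read_camera("wrist");tubes(p,st);print(st["position"])
plan([410,-217,19],1.28-np.pi/2)
E
```

```text
tube c [ 413. -364.] mean [ 411. -369.] axis 1.81 size 37 123 conf 0.8
tube c [ 411. -222.] mean [ 413. -213.] axis 1.28 size 122 36 conf 0.61
[ 409.64691221 -216.00408491  327.9475774 ]
q6 -0.2
d [30.93, -0.14, 0.05] rv [0.002, -0.001, -0.001] rows 6.2 q [-0.63, 0.08, 1.66, 0.0, 1.4, -0.34]
```

Emit:
step_arm:
  motion:
    - [0.9, [6, -0.2, 0], [0, 0, 0]]
    - [0.9, [13, -0.2, 0.1], [0, 0, 0]]
    - [0.9, [20, -0.2, 0.1], [0, 0, 0]]
    - [0.9, [26, -0.2, 0.1], [0, 0, 0]]
    - [0.9, [29, -0.2, 0.1], [0, 0, 0]]
    - [0.9, [30.9, -0.2, 0.1], [0, 0, 0]]
    - [0.9, [30.9, -0.2, 0.1], [0, 0, 0]]
    - [0.2, [30.9, -0.2, 0.1], [0, 0, 0]]
    - [0.2, [30.9, -0.2, 0.1], [0, 0, 0]]
    - [0.2, [30.9, -0.2, 0.1], [0, 0, 0]]

```text
time: 20.15
position: [410.8, -218.9, 20.5]
eef_rot: [0.102, 0.699, -0.102, 0.7]
contact_force: [-0.0, 0.9, 0.8]
grip_width: 0.666
```

Emit:
step_arm:
  motion:
    - [0.2, [0, 0, 0], [0, 0, 0]]
    - [0.2, [0, 0, 0], [0, 0, 0]]
    - [0.2, [0, 0, 0], [0, 0, 0]]
    - [0.2, [0, 0, 0], [0, 0, 0]]
    - [0.2, [0, 0, 0], [0, 0, 0]]
    - [0.2, [0, 0, 0], [0, 0, 0]]
    - [0.2, [0, 0, 0], [0, 0, 0]]

```text
time: 20.85
position: [409.9, -219.1, 20.1]
eef_rot: [0.102, 0.7, -0.103, 0.7]
contact_force: [0.0, 0.6, 4.9]
grip_width: 0.333
```

```bash
python3 - <<'E'
from h import *
plan([581.2,7.5,330],.105)
E
```

```text
q6 -0.09
d [-30.99, 26.62, 9.91] rv [-0.396, 0.0, 0.0] rows 8.4 q [-0.64, 0.51, 2.01, -0.0, 0.63, -0.35]
```

Emit:
step_arm:
  motion:
    - [0.2, [-6, 0, 0], [0, 0, 0]]
    - [0.2, [-14, 0, 0], [0, 0, 0]]
    - [0.2, [-22, 0, 0], [0, 0, 0]]
    - [0.2, [-31, 5, 2], [-0.15, 0, 0]]
    - [0.2, [-31, 10, 4], [-0.3, 0, 0]]
    - [0.2, [-31, 15, 6], [-0.4, 0, 0]]
    - [0.2, [-31, 20, 8], [-0.4, 0, 0]]
    - [0.2, [-31, 24, 9], [-0.4, 0, 0]]
    - [0.2, [-31, 26.6, 9.9], [-0.4, 0, 0]]
    - [0.2, [-31, 26.6, 9.9], [-0.4, 0, 0]]

```text
time: 21.85
position: [581.2, 8.7, 329.9]
eef_rot: [-0.039, 0.706, 0.038, 0.706]
contact_force: [0.7, -1.2, -0.0]
grip_width: 0.337
```

Emit:
step_arm:
  motion:
    - [0.2, [0, 0, 0], [0, 0, 0]]
    - [0.2, [0, 0, 0], [0, 0, 0]]

```text
time: 22.05
position: [580.5, 7.7, 328.9]
eef_rot: [-0.04, 0.707, 0.039, 0.705]
contact_force: [-0.7, -0.1, -0.0]
grip_width: 0.335
```

```bash
python3 - <<'E'
from h import *
st=status.get_state();print(st["position"],st["grip_width"])
plan([581.2,7.5,135],.105)
E
```

```text
[580.45252307   7.7453811  328.89816202] 0.3350120595458708
q6 -0.09
d [19.39, -0.03, 0.11] rv [0.006, -0.002, 0.0] rows 3.9 q [-0.11, 0.26, 1.43, -0.0, 1.45, -0.22]
```

Emit:
step_arm:
  motion:
    - [0.2, [5, 0, 0.1], [0, 0, 0]]
    - [0.2, [10, 0, 0.1], [0, 0, 0]]
    - [0.2, [14, 0, 0.1], [0, 0, 0]]
    - [0.2, [17, 0, 0.1], [0, 0, 0]]
    - [0.2, [19, 0, 0.1], [0, 0, 0]]
    - [0.2, [19.6, 0, 0.1], [0, 0, 0]]
    - [0.2, [19.6, 0, 0.1], [0, 0, 0]]

```text
time: 22.75
position: [579.7, 5.6, 133.1]
eef_rot: [-0.038, 0.707, 0.038, 0.705]
contact_force: [-0.5, 0.3, -0.4]
grip_width: 0.337
```

Emit:
step_arm:
  motion:
    - [0.43, [0, 0, 0], [0, 0, 0]]
    - [0.43, [0, 0, 0], [0, 0, 0]]
    - [0.43, [0, 0, 0], [0, 0, 0]]
    - [0.43, [0, 0, 0], [0, 0, 0]]
    - [0.43, [-4, 0, 0], [0, 0, 0]]
    - [0.43, [-9, 0, 0], [0, 0, 0]]
    - [0.43, [-14, 0, 0], [0, 0, 0]]
    - [0.43, [-19.5, 0, 0], [0, 0, 0]]
    - [0.43, [-19.5, 0, 0], [0, 0, 0]]

```text
time: 23.65
position: [585.2, 7.0, 336.5]
eef_rot: [-0.039, 0.702, 0.038, 0.711]
contact_force: [1.0, 0.5, 0.5]
grip_width: 0.429
```

```bash
python3 - <<'E'
from h import *
st=status.get_state();print(st["position"],st["grip_width"],st["contact_force"])
p=optics.read_camera("top");tubes(p)
p=optics.read_camera("scene");cv2.imwrite("pics/i.png",cv2.resize(p["pixels"][100:400,190:490,::-1],(600,600)));tubes(p)
plan([412,-364,330],1.80-np.pi/2)
E
```

```text
[585.19036732   6.99582716 336.52572414] 0.42857247418748806 [0.997129   0.48571441 0.50955905]
tube c [585.  59.] mean [586.  59.] axis -2.96 size 34 23 conf 0.57
tube c [ 410. -362.] mean [ 409. -367.] axis 1.78 size 32 123 conf 0.54
tube c [ 414. -361.] mean [ 413. -369.] axis 1.79 size 36 123 conf 0.81
tube c [655. 117.] mean [656. 117.] axis 1.56 size 129 34 conf 0.65
tube c [759. 127.] mean [758. 122.] axis 1.51 size 132 35 conf 0.56
q6 -0.95
d [-0.22, -35.07, -20.82] rv [-0.12, -0.002, -0.0] rows 8.2 q [-0.11, 0.27, 1.43, -0.0, 1.45, -0.22]
```

View pics/i.png

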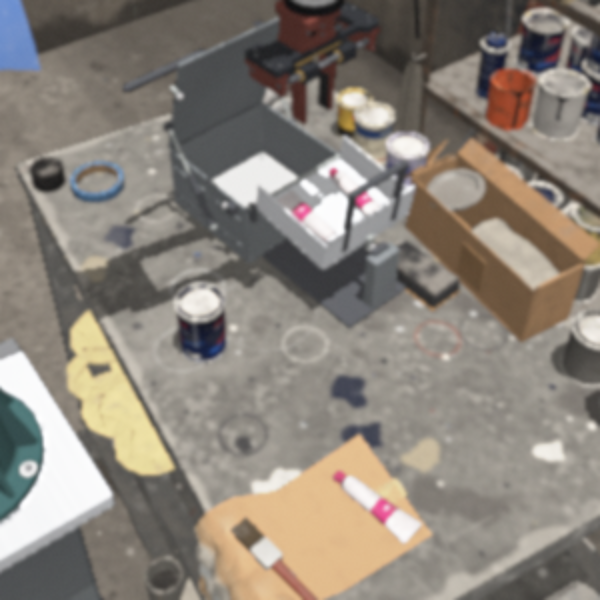

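Emit:
step_arm:
  motion:
    - [0.6, [-0.2, -35, -20.8], [-0.12, 0, 0]]
    - [0.9, [-0.2, -35, -20.8], [-0.12, 0, 0]]
    - [0.9, [-0.2, -35, -20.8], [-0.12, 0, 0]]
    - [0.9, [-0.2, -35, -20.8], [-0.12, 0, 0]]
    - [0.9, [-0.2, -35, -20.8], [-0.12, 0, 0]]
    - [0.9, [-0.2, -35, -20.8], [-0.12, 0, 0]]
    - [0.9, [-0.2, -35, -20.8], [-0.12, 0, 0]]
    - [0.9, [-0.2, -35, -20.8], [-0.12, 0, 0]]
    - [0.9, [-0.2, -35, -20.8], [-0.12, 0, 0]]
    - [0.9, [-0.2, -35, -20.8], [-0.12, 0, 0]]

```text
time: 24.85
position: [411.6, -363.8, 328.5]
eef_rot: [-0.078, 0.703, 0.081, 0.702]
contact_force: [-0.1, 0.5, 0.1]
grip_width: 0.9
```

Emit:
step_arm:
  motion:
    - [0.9, [0, 0, 0], [0, 0, 0]]
    - [0.9, [0, 0, 0], [0, 0, 0]]

```text
time: 25.05
position: [413.5, -361.6, 330.1]
eef_rot: [-0.081, 0.703, 0.082, 0.702]
contact_force: [0.0, 0.4, -0.1]
grip_width: 0.9
```

```bash
python3 - <<'E'
from h import *
st=status.get_state();p=optics.read_camera("wrist");tubes(p,st);print(st["position"])
plan([412,-363,19],1.80-np.pi/2)
E
```

```text
tube c [ 410. -365.] mean [ 412. -372.] axis 1.8 size 37 120 conf 0.71
tube c [757.  45.] mean [758.  47.] axis -2.71 size 47 14 conf 0.49
[ 413.48764195 -361.59543812  330.14519944]
q6 -0.95
d [31.17, -0.08, -0.19] rv [0.002, -0.0, -0.0] rows 6.2 q [-0.84, 0.22, 1.49, 0.0, 1.44, -1.08]
```

Emit:
step_arm:
  motion:
    - [0.9, [6, -0.1, -0.2], [0, 0, 0]]
    - [0.9, [13, -0.1, -0.2], [0, 0, 0]]
    - [0.9, [20, -0.1, -0.2], [0, 0, 0]]
    - [0.9, [26, -0.1, -0.2], [0, 0, 0]]
    - [0.9, [29, -0.1, -0.2], [0, 0, 0]]
    - [0.9, [31.1, -0.1, -0.2], [0, 0, 0]]
    - [0.9, [31.1, -0.1, -0.2], [0, 0, 0]]
    - [0.2, [31.1, -0.1, -0.2], [0, 0, 0]]
    - [0.2, [31.1, -0.1, -0.2], [0, 0, 0]]
    - [0.2, [31.1, -0.1, -0.2], [0, 0, 0]]

```text
time: 26.15
position: [412.3, -365.2, 21.1]
eef_rot: [-0.082, 0.702, 0.08, 0.703]
contact_force: [0.5, -0.7, 0.0]
grip_width: 0.667
```

Emit:
step_arm:
  motion:
    - [0.2, [0, 0, 0], [0, 0, 0]]
    - [0.2, [0, 0, 0], [0, 0, 0]]
    - [0.2, [0, 0, 0], [0, 0, 0]]
    - [0.2, [0, 0, 0], [0, 0, 0]]
    - [0.2, [0, 0, 0], [0, 0, 0]]
    - [0.2, [0, 0, 0], [0, 0, 0]]
    - [0.2, [0, 0, 0], [0, 0, 0]]

```text
time: 26.85
position: [411.3, -365.0, 20.1]
eef_rot: [-0.081, 0.702, 0.081, 0.702]
contact_force: [-0.7, -0.4, 4.3]
grip_width: 0.336
```

```bash
python3 - <<'E'
from h import *
plan([625,9,330],.105)
E
```

```text
q6 -0.09
d [-31.01, 31.56, 29.3] rv [0.124, 0.0, 0.0] rows 10.6 q [-0.85, 0.58, 1.82, -0.0, 0.75, -1.08]
```

Emit:
step_arm:
  motion:
    - [0.2, [-6, 0, 0], [0, 0, 0]]
    - [0.2, [-14, 0, 0], [0, 0, 0]]
    - [0.2, [-22, 2, 2], [0, 0, 0]]
    - [0.2, [-31, 5, 5], [0, 0, 0]]
    - [0.2, [-31, 8, 7.5], [0.05, 0, 0]]
    - [0.2, [-31, 11.5, 11], [0.12, 0, 0]]
    - [0.2, [-31, 15, 14], [0.12, 0, 0]]
    - [0.2, [-31, 18, 17], [0.12, 0, 0]]
    - [0.2, [-31, 21, 20], [0.12, 0, 0]]
    - [0.2, [-31, 24, 23], [0.12, 0, 0]]

```text
time: 27.85
position: [560.6, -111.4, 327.5]
eef_rot: [-0.039, 0.706, 0.038, 0.706]
contact_force: [0.4, -0.7, -1.2]
grip_width: 0.333
```

```bash
python3 - <<'E'
from h import *
plan([625,9,330],.105)
E
```

```text
q6 -0.09
d [-0.24, 11.27, 7.71] rv [0.004, 0.001, 0.001] rows 2.7 q [-0.32, 0.25, 1.45, -0.0, 1.44, -0.43]
```

Emit:
step_arm:
  motion:
    - [0.2, [-0.2, 4, 3], [0, 0, 0]]
    - [0.2, [-0.2, 8, 5.5], [0, 0, 0]]
    - [0.2, [-0.2, 11.3, 7.7], [0, 0, 0]]
    - [0.2, [-0.2, 11.3, 7.7], [0, 0, 0]]
    - [0.2, [-0.2, 11.3, 7.7], [0, 0, 0]]
    - [0.2, [-0.2, 11.3, 7.7], [0, 0, 0]]

```text
time: 28.45
position: [623.4, 6.6, 328.4]
eef_rot: [-0.039, 0.707, 0.038, 0.706]
contact_force: [0.1, 0.4, 0.2]
grip_width: 0.334
```

```bash
python3 - <<'E'
from h import *
st=status.get_state();p=optics.read_camera("wrist");cv2.imwrite("pics/j.png",p["pixels"][:,:,::-1]);print(st["position"],st["grip_width"])
plan([625,9,145],.105)
E
```

```text
[623.41146235   6.6227389  328.3832048 ] 0.3335378887339456
q6 -0.09
d [18.36, 0.26, 0.2] rv [0.003, -0.001, 0.0] rows 3.7 q [-0.1, 0.33, 1.33, -0.0, 1.48, -0.21]
```

View pics/j.png

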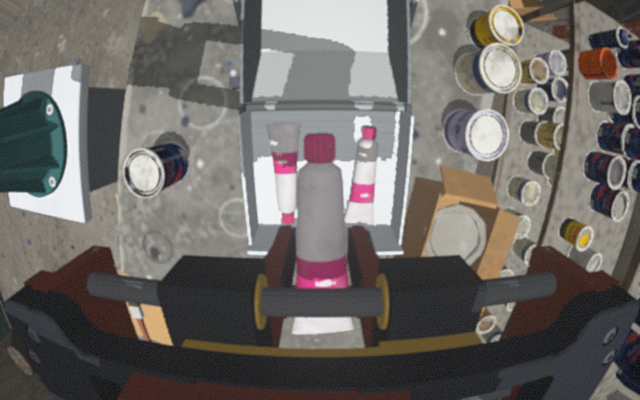

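Emit:
step_arm:
  motion:
    - [0.2, [5, 0.2, 0.1], [0, 0, 0]]
    - [0.2, [10, 0.2, 0.1], [0, 0, 0]]
    - [0.2, [14, 0.2, 0.1], [0, 0, 0]]
    - [0.2, [16.5, 0.2, 0.1], [0, 0, 0]]
    - [0.2, [17.9, 0.2, 0.1], [0, 0, 0]]
    - [0.2, [17.9, 0.2, 0.1], [0, 0, 0]]
    - [0.2, [17.9, 0.2, 0.1], [0, 0, 0]]

```text
time: 29.2
position: [625.6, 8.9, 151.1]
eef_rot: [-0.038, 0.706, 0.038, 0.707]
contact_force: [0.6, -0.6, -0.6]
grip_width: 0.333
```

Emit:
step_arm:
  motion:
    - [0.45, [0, 0, 0], [0, 0, 0]]
    - [0.45, [0, 0, 0], [0, 0, 0]]
    - [0.45, [0, 0, 0], [0, 0, 0]]
    - [0.45, [0, 0, 0], [0, 0, 0]]
    - [0.45, [-4, 0, 0], [0, 0, 0]]
    - [0.45, [-9, 0, 0], [0, 0, 0]]
    - [0.45, [-14, 0, 0], [0, 0, 0]]
    - [0.3, [-19.5, 0, 0], [0, 0, 0]]
    - [0.0, [-19.5, 0, 0], [0, 0, 0]]

```text
time: 30.1
position: [628.2, 9.5, 353.0]
eef_rot: [-0.039, 0.701, 0.038, 0.711]
contact_force: [0.3, -0.7, 0.2]
grip_width: 0.307
```

```bash
python3 - <<'E'
from h import *
st=status.get_state();p=optics.read_camera("wrist");print(st["position"],st["grip_width"])
q=optics.read_camera("scene")
cv2.imwrite("pics/k.png",np.vstack([cv2.resize(p["pixels"][50:250,160:480,::-1],(480,300)),cv2.resize(q["pixels"][120:320,230:430,::-1],(480,300))]))
c,s=np.cos(.105),np.sin(.105)
C=lambda x,y,z:[606+c*x-s*y,190+s*x+c*y,z]
for n,pp in(("top",optics.read_camera("top")),("scene",q)):
  for r in mark_of("tray_bar",pp)[:1]:print(n,px2w(pp,r["point"],231).round(0),r["conf"])
  for r in mark_of("tape_roll",pp)[:1]+mark_of("navy_tin",pp)[:1]:print(px2w(pp,r["point"],0).round(0))
print(C(0,-271,231),C(0,-310,231))
plan(C(0,-315,330),.105)
E
```

```text
[628.18916309   9.46900684 353.03393553] 0.30742407067349103
top [643. -66. 231.] 0.74
[398. 386.   0.]
[638. 295.   0.]
scene [634. -77. 231.] 0.7
[418. 387.   0.]
[369. -30.   0.]
[np.float64(634.4027427526272), np.float64(-79.50748450484281), 231] [np.float64(638.4902223369536), np.float64(-118.2926944520342), 231]
q6 -0.3
d [1.31, -13.38, 0.03] rv [0.004, -0.003, -0.001] rows 2.7 q [-0.1, 0.33, 1.31, -0.0, 1.51, -0.2]
```

View pics/k.png

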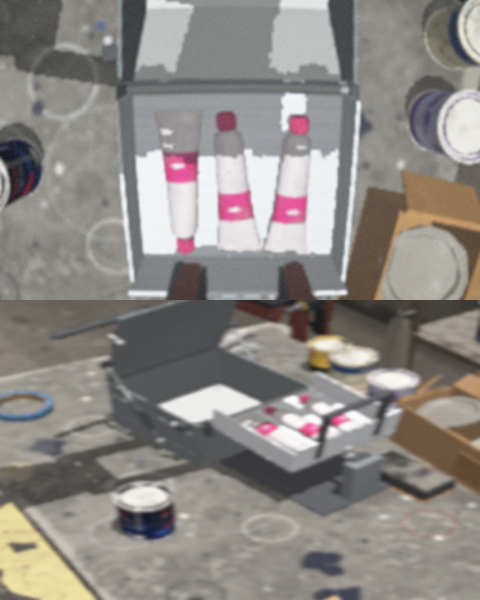

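Emit:
step_arm:
  motion:
    - [0, [0, -5, 0], [0, 0, 0]]
    - [0, [0, -10, 0], [0, 0, 0]]
    - [0, [1.3, -13.4, 0], [0, 0, 0]]
    - [0, [6, -13.4, 0], [0, 0, 0]]
    - [0, [11, -13.4, 0], [0, 0, 0]]
    - [0, [12.1, -13.4, 0], [0, 0, 0]]
    - [0, [12.1, -13.4, 0], [0, 0, 0]]

```text
time: 31.25
position: [637.8, -123.1, 221.5]
eef_rot: [-0.038, 0.708, 0.039, 0.704]
contact_force: [0.7, -0.3, -0.4]
grip_width: 0.011
```

```bash
python3 - <<'E'
from h import *
st=status.get_state();print(st["position"],st["contact_force"],st["grip_width"])
c,s=np.cos(.105),np.sin(.105)
C=lambda x,y,z:[606+c*x-s*y,190+s*x+c*y,z]
R0=Ro.from_quat(st["eef_rot"]).as_matrix()
for a in np.arange(0,1.31,.07):
    t=np.pi-np.arctan2(110,165)-a;y=-106+198.3*np.cos(t)-16;z=121+198.3*np.sin(t)-7*(1-a/1.2)
    print(round(a,2),(R0.T@(np.array(C(0,y,z))-st["position"])/10).round(1).tolist())
E
```

```text
[ 637.82905748 -123.06065149  221.54392841] [ 0.65626279 -0.33878998 -0.41294345] 0.01058792493267918
0.0 [-0.2, 2.8, 0.1]
0.07 [-1.4, 3.6, 0.1]
0.14 [-2.5, 4.5, 0.1]
0.21 [-3.6, 5.4, 0.1]
0.28 [-4.5, 6.5, 0.1]
0.35 [-5.4, 7.6, 0.1]
0.42 [-6.2, 8.7, 0.1]
0.49 [-7.0, 9.9, 0.1]
0.56 [-7.6, 11.1, 0.1]
0.63 [-8.2, 12.4, 0.1]
0.7 [-8.7, 13.8, 0.1]
0.77 [-9.0, 15.1, 0.1]
0.84 [-9.3, 16.5, 0.1]
0.91 [-9.5, 17.8, 0.1]
0.98 [-9.6, 19.2, 0.1]
1.05 [-9.6, 20.6, 0.1]
1.12 [-9.5, 22.0, 0.2]
1.19 [-9.3, 23.4, 0.2]
1.26 [-9.0, 24.7, 0.2]
```

Emit:
step_arm:
  motion:
    - [0, [-0.2, 1.2, 0.1], [0, 0, 0]]
    - [0, [-0.2, 2.2, 0.1], [0, 0, 0]]
    - [0, [-0.3, 2.8, 0.1], [0, 0, 0]]
    - [0, [-0.8, 3.3, 0.1], [0, 0, 0]]
    - [0, [-1.4, 3.8, 0.1], [0, 0, 0]]
    - [0, [-2, 4.2, 0.1], [0, 0, 0]]
    - [0, [-2.5, 4.6, 0.1], [0, 0, 0]]
    - [0, [-3.1, 5, 0.1], [0, 0, 0]]
    - [0, [-3.6, 5.5, 0.1], [0, 0, 0]]

```text
time: 32.15
position: [635.7, -69.4, 261.9]
eef_rot: [-0.04, 0.705, 0.038, 0.707]
contact_force: [2.5, -6.0, 1.0]
grip_width: 0.004
```

```bash
python3 - <<'E'
from h import *
st=status.get_state();print(st["position"],st["contact_force"],st["grip_width"])
q=optics.read_camera("scene")
cv2.imwrite("pics/l.png",cv2.resize(q["pixels"][100:260,230:430,::-1],(600,480)))
E
```

```text
[635.68721756 -69.41368491 261.85092534] [ 2.53495391 -6.02938333  1.02189186] 0.004468487505055521
```

View pics/l.png

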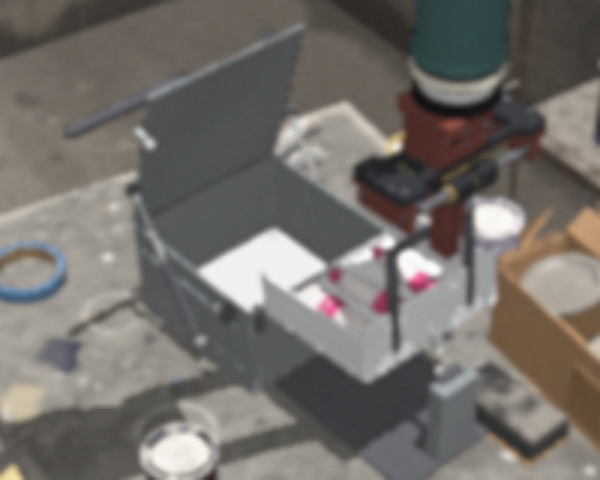

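Emit:
step_arm:
  motion:
    - [0, [-0.9, 1.0, 0], [0, 0, 0]]
    - [0, [-1.8, 2.1, 0], [0, 0, 0]]
    - [0, [-2.6, 3.2, 0], [0, 0, 0]]
    - [0, [-3.4, 4.4, 0], [0, 0, 0]]
    - [0, [-4, 5.6, 0], [0, 0, 0]]
    - [0, [-4.6, 6.9, 0], [0, 0, 0]]
    - [0, [-5.1, 8.3, 0], [0, 0, 0]]
    - [0, [-5.4, 9.6, 0], [0, 0, 0]]
    - [0, [-5.7, 11, 0], [0, 0, 0]]
    - [0, [-5.9, 12.3, 0], [0, 0, 0]]

```text
time: 33.2
position: [620.8, 54.8, 319.1]
eef_rot: [-0.038, 0.706, 0.039, 0.706]
contact_force: [1.2, -3.0, 2.0]
grip_width: 0.009
```

Emit:
step_arm:
  motion:
    - [0, [-0.1, 1.4, 0], [0, 0, 0]]
    - [0, [-0.1, 2.8, 0], [0, 0, 0]]
    - [0, [0, 4.2, 0], [0, 0, 0]]
    - [0, [0.2, 5.6, 0], [0, 0, 0]]
    - [0, [0.5, 7, 0], [0, 0, 0]]
    - [0, [0.5, 7, 0], [0, 0, 0]]
    - [0, [0.5, 7, 0], [0, 0, 0]]
    - [0, [0.5, 7, 0], [0, 0, 0]]
    - [0, [0.5, 7, 0], [0, 0, 0]]
    - [0, [0.5, 7, 0], [0, 0, 0]]

```text
time: 34.2
position: [613.1, 122.4, 313.6]
eef_rot: [-0.038, 0.706, 0.038, 0.706]
contact_force: [-1.7, -2.2, 0.7]
grip_width: 0.01
```

```bash
python3 - <<'E'
from h import *
st=status.get_state();print(st["position"],st["contact_force"],st["grip_width"])
q=optics.read_camera("scene")
cv2.imwrite("pics/m.png",cv2.resize(q["pixels"][80:280,210:450,::-1],(600,500)))
E
```

```text
[613.08033167 122.35787151 313.60744882] [-1.70374271 -2.24091655  0.68022577] 0.009737081669346769
```

View pics/m.png

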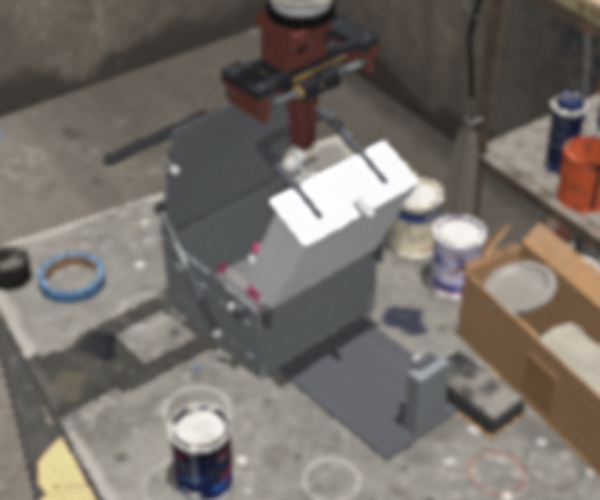

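Emit:
step_arm:
  motion:
    - [0, [-4, -0.5, 0], [0, 0, 0]]
    - [0, [-8, -0.5, 0], [0, 0, 0]]
    - [0, [-8, -0.5, 0], [0, 0, 0]]
    - [0, [-8, -0.5, 0], [0, 0, 0]]
    - [0, [-8, -0.5, 0], [0, 0, 0]]
    - [0, [-8, -0.5, 0], [0, 0, 0]]
    - [0, [-8, -0.5, 0], [0, 0, 0]]
    - [0, [-8, -0.5, 0], [0, 0, 0]]
    - [0, [-8, -0.5, 0], [0, 0, 0]]
    - [0, [-8, -0.5, 0], [0, 0, 0]]

```text
time: 35.25
position: [614.0, 118.1, 393.7]
eef_rot: [-0.039, 0.706, 0.039, 0.706]
contact_force: [-0.1, 0.8, 0.8]
grip_width: 0.005
```

```bash
python3 - <<'E'
from h import *
st=status.get_state();print(st["position"],st["contact_force"],st["grip_width"])
p=optics.read_camera("wrist");q=optics.read_camera("scene")
cv2.imwrite("pics/n.png",np.vstack([cv2.resize(p["pixels"][20:250,140:500,::-1],(470,300)),cv2.resize(q["pixels"][90:290,210:430,::-1],(330*470//330,300))]))
for l,z in (("tray_hinge",121),("tray_floor",108),("tray_bar",231),("lid_bar",296)):
    for r in mark_of(l,q)[:1]:print(l,np.round(r["point"]),px2w(q,r["point"],z).round(1),round(r["conf"],2))
E
```

```text
[613.99305476 118.08946605 393.67491096] [-0.0845395   0.81641544  0.75271432] 0.004906930118843398
tray_hinge [341. 191.] [624.   81.6 121. ] 0.85
tray_floor [354. 201.] [638.3  32.3 108. ] 0.9
tray_bar [378. 190.] [634.1 -77.1 231. ] 0.76
lid_bar [263. 140.] [451.8 230.4 296. ] 0.69
```

View pics/n.png

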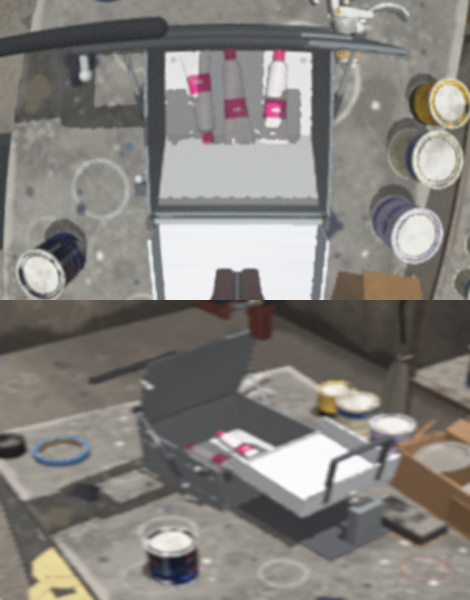

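```bash
python3 - <<'E'
from h import *
a=cv2.imread("pics/scene0.png");b=optics.read_camera("scene")["pixels"][:,:,::-1]
for (x,y,w,h) in ((355,180,45,40),(325,190,40,40),(205,180,50,22)):
    t=a[y:y+h,x:x+w];m=cv2.matchTemplate(b[y-15:y+h+15,x-15:x+w+15].copy(),t,cv2.TM_CCOEFF_NORMED);print(np.round(m.max(),3),np.array(cv2.minMaxLoc(m)[3])-15)
c,s=np.cos(.105),np.sin(.105)
C=lambda x,y,z:[606+c*x-s*y,190+s*x+c*y,z]
plan(C(-158,112,400),.105)
E
```

```text
0.999 [0 0]
0.991 [0 0]
1.0 [0 0]
q6 0.47
d [-0.61, 18.5, -15.77] rv [0.004, 0.0, 0.0] rows 4.9 q [0.08, 0.3, 1.22, -0.0, 1.62, -0.03]
```

Emit:
step_arm:
  motion:
    - [0, [-0.6, 18.5, -15.8], [0, 0, 0]]
    - [0, [-0.6, 18.5, -15.8], [0, 0, 0]]
    - [0, [-0.6, 18.5, -15.8], [0, 0, 0]]
    - [0, [-0.6, 18.5, -15.8], [0, 0, 0]]
    - [0, [-0.6, 18.5, -15.8], [0, 0, 0]]
    - [0, [-0.6, 18.5, -15.8], [0, 0, 0]]
    - [0, [-0.6, 18.5, -15.8], [0, 0, 0]]
    - [0, [-0.6, 18.5, -15.8], [0, 0, 0]]

```text
time: 36.4
position: [437.7, 284.2, 399.9]
eef_rot: [-0.039, 0.706, 0.038, 0.706]
contact_force: [-0.3, 0.4, 0.3]
grip_width: 0.003
```

```bash
python3 - <<'E'
from h import *
c,s=np.cos(.105),np.sin(.105)
C=lambda x,y,z:np.array([606+c*x-s*y,190+s*x+c*y,z])
st=status.get_state();print(st["position"],st["q"].round(2));R0=Ro.from_quat(st["eef_rot"]).as_matrix()
p=optics.read_camera("wrist");cv2.imwrite("pics/o.png",p["pixels"][:,:,::-1]);print(wrist_px(p,st,C(-183,61,296)),wrist_px(p,st,C(-155,61,296)))
print("down",(R0.T@(C(-158,100,300)-st["position"])/10).round(1))
for a in np.arange(1.3,.55,-.06):
    y=100-182*np.cos(a)+10*np.sin(a)+17;z=118+182*np.sin(a)+10*np.cos(a)+2
    print(round(a,2),(R0.T@(C(-158,y,z)-st["position"])/10).round(1).tolist())
E
```

```text
[437.6584641  284.22924193 399.87583131] [ 0.44  0.14  1.43 -0.    1.58  0.34]
[291.91998243 254.21206314] [323.43914267 254.47476072]
down [10.  -1.1 -0.1]
1.3 [10.2, -3.3, -0.1]
1.24 [10.5, -4.4, -0.1]
1.18 [10.8, -5.4, -0.1]
1.12 [11.2, -6.5, -0.1]
1.06 [11.6, -7.5, -0.1]
1.0 [12.1, -8.4, -0.1]
0.94 [12.7, -9.4, -0.1]
0.88 [13.3, -10.3, -0.1]
0.82 [14.0, -11.1, -0.1]
0.76 [14.7, -11.9, -0.1]
0.7 [15.5, -12.7, -0.1]
0.64 [16.3, -13.4, -0.1]
0.58 [17.2, -14.1, -0.1]
```

View pics/o.png

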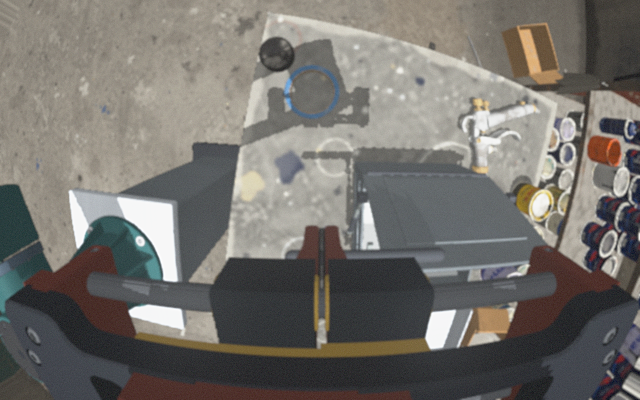

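Emit:
step_arm:
  motion:
    - [0, [5, -0.5, 0], [0, 0, 0]]
    - [0, [9, -0.8, 0], [0, 0, 0]]
    - [0, [10, -1.1, 0], [0, 0, 0]]
    - [0, [10, -2, 0], [0, 0, 0]]
    - [0, [10.2, -3, 0], [0, 0, 0]]
    - [0, [10.4, -4, 0], [0, 0, 0]]
    - [0, [10.7, -5, 0], [0, 0, 0]]
    - [0, [11, -6, 0], [0, 0, 0]]

```text
time: 37.25
position: [444.2, 224.4, 290.8]
eef_rot: [-0.038, 0.705, 0.039, 0.707]
contact_force: [0.8, 0.6, 0.5]
grip_width: 0.008
```

Emit:
step_arm:
  motion:
    - [0, [0.4, -1, 0], [0, 0, 0]]
    - [0, [0.8, -1.9, 0], [0, 0, 0]]
    - [0, [1.2, -2.7, 0], [0, 0, 0]]
    - [0, [1.7, -3.6, 0], [0, 0, 0]]
    - [0, [2.3, -4.4, 0], [0, 0, 0]]
    - [0, [2.9, -5.2, 0], [0, 0, 0]]

```text
time: 37.85
position: [448.9, 172.7, 260.2]
eef_rot: [-0.039, 0.706, 0.038, 0.706]
contact_force: [0.4, 0.7, -0.2]
grip_width: 0.006
```

```bash
python3 - <<'E'
from h import *
st=status.get_state();print(st["position"],st["contact_force"])
q=optics.read_camera("scene")
cv2.imwrite("pics/q.png",cv2.resize(q["pixels"][70:270,200:440,::-1],(600,500)))
E
```

```text
[448.93585761 172.73613698 260.24144312] [ 0.37841059  0.69476191 -0.22996131]
```

View pics/q.png

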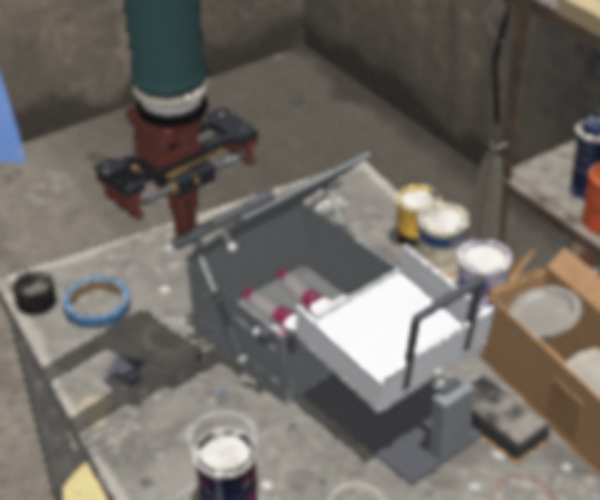

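Emit:
step_arm:
  motion:
    - [0, [-4, 0, 0], [0, 0, 0]]
    - [0, [-8, 0, 0], [0, 0, 0]]
    - [0, [-11, 0, 0], [0, 0, 0]]
    - [0, [-11, 0, 0], [0, 0, 0]]
    - [0, [-11, 0, 0], [0, 0, 0]]
    - [0, [-11, 0, 0], [0, 0, 0]]
    - [0, [-11, 0, 0], [0, 0, 0]]
    - [0, [-11, 0, 0], [0, 0, 0]]
    - [0, [-11, 0, 0], [0, 0, 0]]
    - [0, [-11, 0, 0], [0, 0, 0]]

```text
time: 38.9
position: [448.9, 173.5, 370.5]
eef_rot: [-0.039, 0.706, 0.038, 0.706]
contact_force: [0.4, 0.1, 0.2]
grip_width: 0.001
```

```bash
python3 - <<'E'
from h import *
c,s=np.cos(.105),np.sin(.105)
C=lambda x,y,z:np.array([606+c*x-s*y,190+s*x+c*y,z])
ps=[optics.read_camera(n) for n in("scene","top")]
for l in("lid_bar","lid_press"):
  m=[mark_of(l,p)[:1] for p in ps]
  for p,k in zip(ps,m):
    for r in k:
      def f(a):
        ly,lz,x=(-182,10,-155) if l=="lid_bar" else (-165,4,0)
        return w2px(p,C(x,100+ly*np.cos(a[0])+lz*np.sin(a[0]),118-ly*np.sin(a[0])+lz*np.cos(a[0])))-r["point"]
      o=least_squares(f,[.3]);print(l,"angle",o.x.round(2),"res",o.fun.round(1))
plan(C(0,-65,250),.105)
E
```

```text
lid_bar angle [0.05] res [-2.9  0.4]
lid_bar angle [0.13] res [-0.1  0.9]
lid_press angle [0.14] res [-2.6  0.3]
lid_press angle [0.09] res [-1.7  2.6]
q6 0.1
d [12.09, -6.57, 15.76] rv [0.004, 0.0, 0.0] rows 4.2 q [0.23, 0.08, 1.55, -0.0, 1.51, 0.12]
```

Emit:
step_arm:
  motion:
    - [0, [2, -6.6, 15.8], [0, 0, 0]]
    - [0, [4, -6.6, 15.8], [0, 0, 0]]
    - [0, [8, -6.6, 15.8], [0, 0, 0]]
    - [0, [12, -6.6, 15.8], [0, 0, 0]]
    - [0, [16, -6.6, 15.8], [0, 0, 0]]
    - [0, [19, -6.6, 15.8], [0, 0, 0]]
    - [0, [20, -6.6, 15.8], [0, 0, 0]]
    - [0, [20, -6.6, 15.8], [0, 0, 0]]
    - [0, [20, -6.6, 15.8], [0, 0, 0]]

```text
time: 40.1
position: [614.4, 125.4, 173.0]
eef_rot: [-0.039, 0.705, 0.039, 0.707]
contact_force: [0.8, -0.5, -0.6]
grip_width: 0.007
```

Emit:
step_arm:
  motion:
    - [0, [0.5, 0, 0], [0, 0, 0]]
    - [0, [1, 0, 0], [0, 0, 0]]
    - [0, [1.3, 0, 0], [0, 0, 0]]
    - [0, [1.6, 0, 0], [0, 0, 0]]
    - [0, [1.6, 0, 0], [0, 0, 0]]

```text
time: 40.6
position: [613.3, 125.0, 154.8]
eef_rot: [-0.039, 0.706, 0.038, 0.706]
contact_force: [0.3, -1.6, -0.1]
grip_width: 0.004
```

Emit:
step_arm:
  motion:
    - [0, [0.3, 0, 0], [0, 0, 0]]
    - [0, [0.6, 0, 0], [0, 0, 0]]
    - [0, [0.9, 0, 0], [0, 0, 0]]
    - [0, [1.2, 0, 0], [0, 0, 0]]
    - [0, [1.2, 0, 0], [0, 0, 0]]

```text
time: 41.1
position: [612.7, 125.1, 142.0]
eef_rot: [-0.038, 0.707, 0.039, 0.706]
contact_force: [-0.2, -0.1, -1.5]
grip_width: 0.008
```

Emit:
step_arm:
  motion:
    - [0, [0.2, 0, 0], [0, 0, 0]]
    - [0, [0.4, 0, 0], [0, 0, 0]]
    - [0, [0.5, 0, 0], [0, 0, 0]]
    - [0, [0.5, 0, 0], [0, 0, 0]]

```text
time: 41.5
position: [613.2, 125.1, 138.1]
eef_rot: [-0.039, 0.706, 0.039, 0.706]
contact_force: [-0.9, -0.6, 2.4]
grip_width: 0.005
```

```bash
cat >> h.py <<'E'
def lidang():
    c,s=np.cos(.105),np.sin(.105)
    C=lambda x,y,z:np.array([606+c*x-s*y,190+s*x+c*y,z])
    a=cv2.imread("pics/scene0.png");b=optics.read_camera("scene")["pixels"][:,:,::-1]
    for (x,y,w,h) in ((275,192,35,30),(283,195,20,20),(355,180,45,40)):
        t=a[y:y+h,x:x+w];m=cv2.matchTemplate(b[y-15:y+h+15,x-15:x+w+15].copy(),t,cv2.TM_CCOEFF_NORMED);print(np.round(m.max(),3),np.array(cv2.minMaxLoc(m)[3])-15,"at0",m[15,15].round(3))
E
python3 -c "
from h import *
st=status.get_state();print(st['position'],st['contact_force']);lidang()"
```

```text
[613.2340207  125.07401922 138.06475436] [-0.94694485 -0.59192776  2.41457206]
0.673 [0 0] at0 0.673
0.812 [0 0] at0 0.812
0.999 [0 0] at0 0.999
```

Emit:
step_arm:
  motion:
    - [0, [0.1, 0, 0], [0, 0, 0]]
    - [0, [0.2, 0, 0], [0, 0, 0]]
    - [0, [0.3, 0, 0], [0, 0, 0]]
    - [0, [0.3, 0, 0], [0, 0, 0]]

```text
time: 41.95
position: [613.3, 125.1, 136.6]
eef_rot: [-0.039, 0.706, 0.039, 0.706]
contact_force: [-5.7, -1.1, 14.6]
grip_width: 0.008
```

Emit:
step_arm:
  motion:
    - [0, [0.1, 0, 0], [0, 0, 0]]
    - [0, [0.2, 0, 0], [0, 0, 0]]
    - [0, [0.2, 0, 0], [0, 0, 0]]

```text
time: 42.25
position: [613.3, 125.1, 135.8]
eef_rot: [-0.039, 0.706, 0.039, 0.706]
contact_force: [-7.9, -2.0, 23.2]
grip_width: 0.007
```

Emit:
step_arm:
  motion:
    - [0, [-2, 0, 0], [0, 0, 0]]
    - [0, [-7, 0, 0], [0, 0, 0]]
    - [0, [-12, 0, 0], [0, 0, 0]]
    - [0, [-17, 0, 0], [0, 0, 0]]
    - [0, [-20, -5, 0], [0, 0, 0]]
    - [0, [-20, -10, 0], [0, 0, 0]]
    - [0, [-20, -15, 0], [0, 0, 0]]
    - [0, [-20, -20, 0], [0, 0, 0]]
    - [0, [-20, -25, 0], [0, 0, 0]]
    - [0, [-20, -30, 0], [0, 0, 0]]

```text
time: 43.25
position: [645.0, -167.9, 332.7]
eef_rot: [-0.039, 0.706, 0.039, 0.706]
contact_force: [0.2, -0.3, 0.4]
grip_width: 0.004
```

```bash
python3 - <<'E'
from h import *
st=status.get_state();print(st["position"],st["contact_force"]);lidang()
a=cv2.imread("pics/scene0.png");b=optics.read_camera("scene")["pixels"][:,:,::-1]
t=lambda i:cv2.resize(i[150:300,230:430],(600,300) if 0 else (400,300));cv2.imwrite("pics/r.png",np.hstack([t(a),t(b)]))
E
```

```text
[ 644.99437538 -167.92110838  332.73942978] [ 0.21511012 -0.29447055  0.41060085]
0.999 [0 0] at0 0.999
0.998 [0 0] at0 0.998
0.931 [0 0] at0 0.931
```

View pics/r.png

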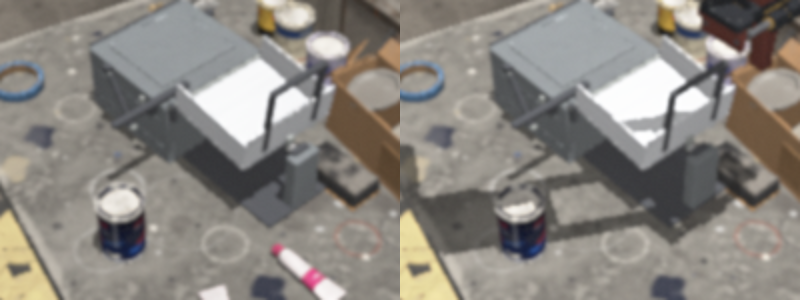

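The lid and bar match the starting picture exactly (correlation 0.999 at zero shift), and the arm is clear of everything. I'm handing the job in.

```bash
python3 -c "
from bench import ticket
print(ticket.close_job())"
```

```text
the job is handed in; nothing more can be done
None
```

The job is done and handed in at about 43 s on the robot's clock; the hand-in itself gives no verdict.

**What I did:** I lifted the lid by its bar until the struts held it. There were three tubes, and I laid all three side by side in the tray. I pushed the tray over, and it swung back by itself. Then I pushed the lid bar past the struts' balance point, let the lid sink onto its catch, and pressed it home with up to 23 N.

**Last checks:**
- **Tubes:** in the wrist picture taken after tipping, all three lay in the chest. I could not see them again once the lid was shut.
- **Tray:** after it swung back, the scene picture of it matched its starting picture at zero shift (correlation 0.999). With the lid shut it still matched at zero shift, at 0.931, with the arm's shadow on it.
- **Lid:** the bar also matched its starting picture at zero shift (0.999). This assumes the lid was fully snapped home at the start. I did not catch the snap itself in the force readings, and the lid angle comes only from the pictures.
- **Bystanders:** in the last picture the tin and tape sat where they started. One earlier top-camera detection put the tin at (638, 295), which I took as false because the scene camera placed it at about its starting spot.

No grip slackening or knocked tube showed up.

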